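# Load the flat-drying press and lock its sprung lid

## Task

Load the drying press so the wooden coupons dry flat: pinch the two finger tabs on the press lid together so that its bolts come free, lift the lid off and put it aside, then stack all the coupons that lie on the table flat on the seat between the guide posts. Refit the lid on top with its tabs pinched, level and down on the four posts, and let the tabs go so that both bolts spring fully out into the windows of the two end cheeks. Do not knock the bottle, the beaker or the jar about.

Things in the scene. Friction and masses are not known exactly. Their poses are not given: they have to be found in the camera images.
- press: Grey-painted drying press, fixed to the table. Origin: centre of its underside, on the table; z up, y from end cheek to end cheek. Base 84 x 142 mm (x, y), 8 mm thick. Two upright end cheeks, 64 mm wide (x), 10 mm thick, inner faces at y = +/-52.5 mm, tops at z = 71 mm; each has a window for a bolt. Coupons lie between the cheeks, long side along y.
- press_seat (a point): Centre of the top of the raised seat, 14 mm above the press origin. The seat is 34 x 98 mm; coupons on it overhang at both long sides, where fingers can go down beside them: the long sides are open between the posts.
- press_post (a point): Top of one of four steel guide posts, 8 mm in diameter, at x = +/-31.5, y = +/-38 mm in the press frame, tops at z = 51 mm. Coupons fit between them (55 mm clear in x; 105 mm clear in y between the cheeks). The lid plate comes to rest on the four tops.
- window_a (a point): Middle of the bolt window in the cheek at the press's +y end, on its inner face, 56.5 mm above the press origin. Right through the cheek, 24 mm wide (x), 12 mm high.
- window_b (a point): The same window in the cheek at the -y end.
- lid: Aluminium press lid, 0.2 to 0.35 kg, loose, fitted in the press at the start. Origin: centre of the plate's underside; z up, y along the bolts; same when turned half round. Plate 72 x 98 mm (x, y), 5 mm thick; rib 26 mm wide on it to z = 11 mm. Fitted: centred, plate on the posts, origin 51 mm above the press origin, y along the press's y; a loaded pad may raise it 2 mm, to the window tops.
- lid_tabs (a point): Midway between the two finger tabs, 30 mm above the lid origin. Tabs face each other along the lid's y, each 26 mm wide (x), 6 mm thick, z = 10 to 42 mm over the lid origin, so 22 mm of them stands above the cheeks. Outer faces 48 mm apart when free, 32 mm when pinched fully, where they stop solid. Between them a stop block up to z = 31 mm.
- lid_pad (a point): Centre of the underside of the sprung pressure pad, 46 x 86 mm, under the lid: 20 mm below the lid origin when free; it can be pushed up 15.5 mm, with 1 to 4 N. Put down on the table, the lid rests on this pad, its origin about 13 to 19 mm above the table.
- bolt_a (a joint): How far the bolt at the lid's +y end is drawn in (m): 0 fully out, 0.008 fully pinched; the spring gives 2.4 to 5.6 N. Each tab carries its bolt, a tongue 16 mm wide (x), 8 mm high, at mid-height 5.5 mm above the lid origin. Tip at 58 mm from the lid's middle when out, 50 mm when pinched, so the pinched lid passes between the cheeks with 2.5 mm to spare at each end.
- bolt_b (a joint): The same for the bolt at the lid's -y end.
- coupon_1: Flat wooden coupon, 50 x 100 x 5 mm (x, y, z), about 30 g, the same either way up. Origin: centre of its underside as first laid down; z up, y along its length. Lies flat on the table at the start; four to six such coupons are present, all alike.
- coupon_2: Flat wooden coupon, 50 x 100 x 5 mm (x, y, z), about 30 g, the same either way up. Origin: centre of its underside as first laid down; z up, y along its length. Lies flat on the table at the start; four to six such coupons are present, all alike.
- coupon_3: Flat wooden coupon, 50 x 100 x 5 mm (x, y, z), about 30 g, the same either way up. Origin: centre of its underside as first laid down; z up, y along its length. Lies flat on the table at the start; four to six such coupons are present, all alike.
- coupon_4: Flat wooden coupon, 50 x 100 x 5 mm (x, y, z), about 30 g, the same either way up. Origin: centre of its underside as first laid down; z up, y along its length. Lies flat on the table at the start; four to six such coupons are present, all alike.
- coupon_5: Flat wooden coupon, 50 x 100 x 5 mm (x, y, z), about 30 g, the same either way up. Origin: centre of its underside as first laid down; z up, y along its length. Lies flat on the table at the start; four to six such coupons are present, all alike.
- coupon_6: Flat wooden coupon, 50 x 100 x 5 mm (x, y, z), about 30 g, the same either way up. Origin: centre of its underside as first laid down; z up, y along its length. Lies flat on the table at the start; four to six such coupons are present, all alike.
- bottle: Small amber bottle, 52 mm diameter, 110 mm high, standing; bystander. Origin: centre of its underside.
- beaker: Glass beaker, 71 mm diameter, 95 mm high, standing; bystander. Origin: centre of its underside.
- jar: White jar with a white screw lid, 48 mm diameter, 64 mm high, standing; bystander. Origin: centre of its underside.
Things that resemble listed ones, but are neither listed nor needed, are in the scene too. Leave any orange look-alike of the coupon_5 alone.

How it is judged:
By the outcome, as a careful person would: the job done as asked, in the order asked, and still so for the second after the job is handed in, with the robot touching nothing.
Of coupon_1, coupon_2, coupon_3, coupon_4, coupon_5, coupon_6 only 4 to 6 are there at a start; the rules pass over those that are not, and their reading is None.
At some moment in a run one of coupon_1, coupon_2, coupon_3, coupon_4, coupon_5, coupon_6 may be knocked a few centimetres aside while the robot is not near it.
Once in a run the grip may slacken for a moment while it holds something.
It also fails if it takes over 210 s, if anything falls off the work surface, if the arm or the gripper's body presses on something with over 40 N, if the wrist force passes 120 N, or if a joint passes its speed limit or range.

## Robot

A 6-joint arm with a two-finger parallel gripper is mounted at the origin on a cart in front of the work surface, level with it; the furniture and walls round the work are solid. World frame = base frame: x ahead of the robot, y to its left, z up, the work surface at z = 0. Lengths are in m, angles in degrees, forces in N, time in s.
With the tool pointing down it reaches from about 0.275 to 0.85 m from the base axis. Payload 19 kg.
Tool frame: the origin (TCP) lies between the finger pads; the fingertips stand r.tip_reach ahead of it and the grasp point (between the pads) lies 8 mm behind it (r.tip_reach is the distance from the TCP to the fingertips, in m); z points along the fingers, y is the line along which they close (so a half turn about z gives the same grasp; the last joint's range is limited). The gripper opens to 85 mm and grips with 20 to 120 N. Pads are 22 mm wide; open, the fingers measure 114 mm over their backs; the gripper's body (76 mm by 85 mm) begins 54 mm behind the grasp point. The pads swing forward as they close: fully open they stand 13 mm farther back than shut.
Start: joints at [-76.547, 8.623, 82.357, -0, 89.026, -7.678], TCP at [0.207, -0.536, 0.242] pointing down, gripper open.
Joint ranges: [-160.23, 160.23], [-39.13, 120.54], [6.94, 153.29], [-79.49, 259.48], [9.18, 160.14], [-161.06, 161.06]. Speed limits (degrees/s): [108.29, 108.29, 127.2, 172.46, 172.46, 172.46].

## Interface

Orientations are given as a 3x3 rotation matrix whose columns are the frame's x, y, z axes.
In Python, from station import r gives the robot as it stands. The module is installed in compiled form; this text tells all that it offers.
- The arm moves only by the tool play_rows, never from a script. Its argument "moves" is a list of rows, each an object of numbers: "tx", "ty", "tz": the shift along the tool's x, y, z in m; "wx", "wy", "wz": the turn, a rotation vector about the tool's x, y, z in degrees; "gripper": the opening, from 0 (shut) to 1 (fully open). A call has 1 to 10 rows; each row is the pose to reach, as a shift and turn from the pose commanded when the call began, along the tool's axes at that moment; what a row does not reach only later rows make up. A row lasts 1/10 s, in which the tool goes at most 50 mm and 8.59 degrees, less where a joint would pass 70% of its speed; a pose out of reach is approached as far as the arm can. A call with a gripper value outside its range is refused whole. The fingers move at their own pace and stop on an object; "newtons" is the grip in N (left out, the last holds). Time passes only in rows, so rows that repeat a pose let the fingers close. It gives the time, the measured TCP pose, the force, the opening and the grip force at its end, in the units of the state.
- r.observe(): the state, without advancing time (a new reading comes with each control period).
- r.get_image(name): name is "side" or "top" or "wrist"; returns a dict with "color" (420x560x3 uint8, red, green, blue), "fx", "fy", "cx", "cy" (pixels), "camera_from_world" (4x4, takes a point from world to camera coordinates). Camera axes: x right, y up, looking along -z (the intrinsics and any distortion apply to the point x, -y, -z); pixel columns grow to the right and rows downward; lengths in m; the calibration is good to about 2 mm. A picture is of the moment at which its call begins. There is no depth.
- r.close_job(): hands the job in; it is judged then, once.
Trained networks look in a picture, given as the dict that the camera call returned (one of the last four; its "shot" number tells which), for a name from the list of things; names that differ only in an ending like _2 or _b are one class to them, and where a whole thing is asked for, a point or a joint stands for the part that bears it (a point fixed in the world has none). Each returns a list of dicts, best first, with "conf" (0 to 1); they miss things now and then, are a little off and sometimes report something else, mostly with a low value. They report only what shows in the picture. A call takes as long as a camera call. They do not tell look-alikes from the thing itself.
- r.regions_of(picture, query): "mask" (420x560 bool, what is visible of it) and "centre" ([column, row] in pixels, amid what is visible of it).
The state is a dict: "time_s": time; "q": joint angles; "qd": joint speeds; "joint_efforts": joint torques, N m; "ee_pos": TCP position; "ee_rot": TCP orientation; "wrist_force": force on the tool from outside, world axes, zero at the start; "ft_torque": the same for the moment, N m; "width": finger opening in m; "grasp_force": force on a finger pad.
Only numpy, scipy, OpenCV 4.12 (cv2) and the standard library are available. Lean on these libraries where they do the work, as an engineer would, in place of code of your own. Each camera call takes 0.05 s, during which the arm holds its last target. There are 200 camera calls.

## Working session

There is one attempt and no reset: what is moved stays moved. The work goes in short steps, Python scripts to look and compute and a tool call to move; the robot and the scene stay as the last step left them, time stands still between calls to the robot, and variables do not carry over. Pictures are saved under pics/ and viewed, at most 14 in all, crops included, and the job is handed in when it is done.

Besides the shell and the picture viewer there is one more tool, called after "Emit:" as name(argument=value, ...) on one line, values as JSON. play_rows: Moves the arm, as the interface text tells. Its arguments: {"type":"object","properties":{"moves":{"type":"array","items":{"type":"object","properties":{"tx":{"type":"number"},"ty":{"type":"number"},"tz":{"type":"number"},"wx":{"type":"number"},"wy":{"type":"number"},"wz":{"type":"number"},"gripper":{"type":"number"}}}},"newtons":{"type":"number"}},"required":["moves"]}

```bash
mkdir -p pics; cat > h.py <<'E'
from station import r
import numpy as np, cv2
def save(p,name,crop=None,scale=1):
    im=p["color"][:,:,::-1]
    if crop: im=im[crop[1]:crop[3],crop[0]:crop[2]]
    if scale!=1: im=cv2.resize(im,None,fx=scale,fy=scale,interpolation=cv2.INTER_CUBIC)
    cv2.imwrite("pics/"+name,im)
def ray(p,u,v,z):
    T=np.array(p["camera_from_world"]);R=T[:3,:3];t=T[:3,3]
    c=-R.T@t
    d=R.T@np.array([(u-p["cx"])/p["fx"],-(v-p["cy"])/p["fy"],-1])
    return c+d*(z-c[2])/d[2]
def proj(p,X):
    T=np.array(p["camera_from_world"]);c=T[:3,:3]@np.array(X)+T[:3,3]
    return np.array([p["cx"]+p["fx"]*c[0]/-c[2],p["cy"]-p["fy"]*c[1]/-c[2]])
def rect(p,mask,z):
    cs,_=cv2.findContours(mask.astype(np.uint8),cv2.RETR_EXTERNAL,cv2.CHAIN_APPROX_NONE)
    c=max(cs,key=cv2.contourArea)[:,0]
    w=np.array([ray(p,u,v,z)[:2] for u,v in c],dtype=np.float32)
    (cx,cy),(a,b),ang=cv2.minAreaRect(w*1000)
    if a>b: ang+=90;a,b=b,a   # long side direction = ang+90 deg
    return cx,cy,a,b,(ang+90)%180,mask.sum()
E
python3 - <<'E'
from h import *
s=r.observe(); print({k:(np.round(v,3).tolist() if k!='x' else v) for k,v in s.items()}, r.tip_reach)
for n in("top","side"):
    p=r.get_image(n); save(p,n+"0.png",scale=1.4)
    T=np.array(p["camera_from_world"]);print(n,p["fx"],p["cx"],p["cy"],np.round(-T[:3,:3].T@T[:3,3],3),np.round(T[:3,:3],2).tolist(),[k for k in p])
    for q in("press","lid","lid_tabs","coupon_1","bottle","beaker","jar"):
        for d in r.regions_of(p,q):
            z={"coupon_1":.005,"lid":.056,"lid_tabs":.09,"bottle":.0,"press":.07}.get(q,0)
            print(q,round(d["conf"],2),np.round(d["centre"]).tolist(),np.round(rect(p,d["mask"],z),0).tolist())
E
```

```text
{'time_s': 0.0, 'q': [-76.547, 8.647, 82.393, 0.0, 89.028, -7.677], 'qd': [0.0, 0.081, -0.017, 0.036, -0.05, -0.03], 'joint_efforts': [0.002, -71.302, -57.088, -0.0, 0.009, 0.0], 'ee_pos': [0.207, -0.536, 0.242], 'ee_rot': [[0.933, 0.36, -0.0], [0.36, -0.933, 0.001], [0.0, -0.001, -1.0]], 'wrist_force': [-0.752, -0.146, 0.387], 'ft_torque': [-0.041, -0.02, 0.009], 'grasp_force': 0.0, 'width': 0.085} 0.011
top 436.1557583844016 279.7522115742355 212.5389743344069 [ 0.451 -0.023  1.318] [[0.03, -1.0, -0.02], [1.0, 0.03, 0.05], [-0.05, -0.03, 1.0]] ['color', 'fx', 'fy', 'cx', 'cy', 'camera_from_world', 'shot']
press 0.55 [278.0, 198.0] [582.0, 26.0, 81.0, 133.0, 92.0, 456.0]
lid 0.81 [271.0, 187.0] [587.0, 28.0, 70.0, 102.0, 92.0, 796.0]
lid 0.46 [281.0, 201.0] [584.0, 27.0, 82.0, 134.0, 92.0, 464.0]
lid_tabs 0.85 [272.0, 194.0] [584.0, 27.0, 70.0, 99.0, 94.0, 823.0]
coupon_1 0.83 [353.0, 209.0] [545.0, -211.0, 50.0, 102.0, 74.0, 541.0]
coupon_1 0.79 [200.0, 290.0] [276.0, 245.0, 53.0, 104.0, 178.0, 595.0]
coupon_1 0.78 [372.0, 287.0] [300.0, -268.0, 51.0, 98.0, 58.0, 546.0]
coupon_1 0.
[... 924 characters left out ...]
.0, 587.0]
lid_tabs 0.2 [374.0, 248.0] [781.0, -95.0, 48.0, 205.0, 104.0, 1032.0]
coupon_1 0.75 [254.0, 223.0] [434.0, 23.0, 54.0, 117.0, 103.0, 401.0]
coupon_1 0.7 [208.0, 263.0] [420.0, -188.0, 53.0, 105.0, 103.0, 567.0]
coupon_1 0.66 [336.0, 204.0] [584.0, 228.0, 56.0, 83.0, 65.0, 180.0]
coupon_1 0.66 [244.0, 183.0] [281.0, 238.0, 51.0, 97.0, 2.0, 177.0]
coupon_1 0.57 [248.0, 277.0] [549.0, -215.0, 52.0, 102.0, 73.0, 677.0]
bottle 0.96 [374.0, 250.0] [747.0, 55.0, 57.0, 244.0, 104.0, 1018.0]
beaker 0.72 [382.0, 214.0] [716.0, 218.0, 81.0, 263.0, 103.0, 931.0]
jar 0.69 [402.0, 202.0] [749.0, 317.0, 51.0, 186.0, 104.0, 363.0]
jar 0.3 [306.0, 235.0] [583.0, 41.0, 114.0, 176.0, 110.0, 1095.0]
```

View pics/top0.png

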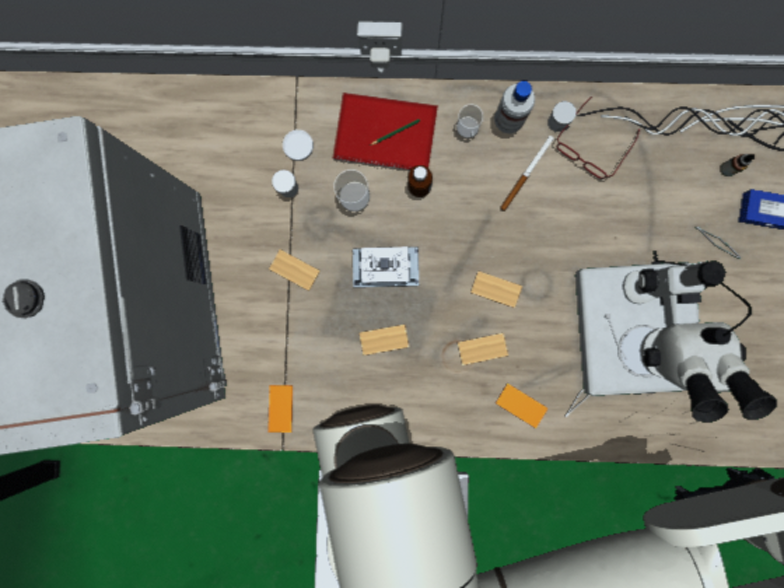

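View pics/side0.png

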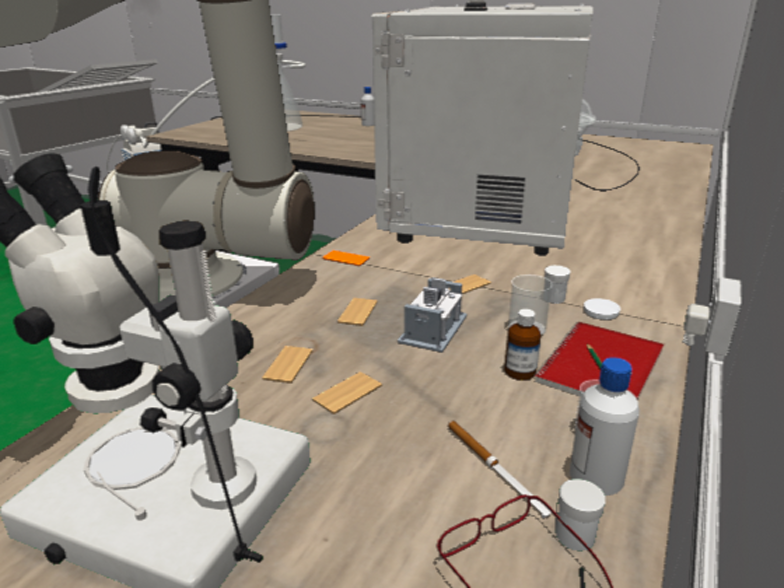

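The pictures show the press at top px (271,190). There are four wooden coupons at (207,192), (353,209), (276,243) and (345,249). The two orange look-alikes at (200,290) and (372,287) stay where they are. The bottle, beaker and jar stand behind the press.

```bash
cat >> h.py <<'E'
def go(x,y,z,yaw=None):
    """delta in tool axes to TCP x,y,z (mm) with tool-y at yaw deg (mod 180), pointing straight down"""
    s=r.observe();R=np.array(s["ee_rot"]);t=np.array(s["ee_pos"])*1000
    cur=np.degrees(np.arctan2(R[1,1],R[0,1]))
    yw=cur if yaw is None else cur+((yaw-cur+90)%180-90)
    a=np.radians(yw);Y=np.array([np.cos(a),np.sin(a),0]);Z=np.array([0,0,-1.]);X=np.cross(Y,Z)
    from scipy.spatial.transform import Rotation as Ro
    w=Ro.from_matrix(R.T@np.stack([X,Y,Z],1)).as_rotvec(degrees=True)
    print("t",s["time_s"],"pos",np.round(t,1),"yaw",round(cur,1),"->d",np.round(R.T@(np.array([x,y,z])-t),1),"w",np.round(w,2),"q6",round(s["q"][5],1))
E
python3 -c "
from h import *
go(583,27,300,92)"
```

```text
t 0.8 pos [ 207.2 -536.3  242.3] yaw -68.9 ->d [ 553.5 -390.   -57.7] w [-1.000e-02 -0.000e+00  1.913e+01] q6 -7.7
```

Emit:
play_rows(moves=[{"tx":0.5535,"ty":-0.39,"tz":-0.058,"wz":19.1},{"tx":0.5535,"ty":-0.39,"tz":-0.058,"wz":19.1},{"tx":0.5535,"ty":-0.39,"tz":-0.058,"wz":19.1},{"tx":0.5535,"ty":-0.39,"tz":-0.058,"wz":19.1},{"tx":0.5535,"ty":-0.39,"tz":-0.058,"wz":19.1},{"tx":0.5535,"ty":-0.39,"tz":-0.058,"wz":19.1},{"tx":0.5535,"ty":-0.39,"tz":-0.058,"wz":19.1},{"tx":0.5535,"ty":-0.39,"tz":-0.058,"wz":19.1},{"tx":0.5535,"ty":-0.39,"tz":-0.058,"wz":19.1},{"tx":0.5535,"ty":-0.39,"tz":-0.058,"wz":19.1}])

```text
$.moves[0]: bad value
```

Emit:
play_rows(moves=[{"gripper":0.7},{"gripper":0.7},{"gripper":0.7}])

```text
$.moves[0]: bad value
```

```bash
python3 - <<'E'
from h import *
go(583,27,300,92); print(r.observe()["width"],r.tip_reach)
E
```

```text
t 0.8 pos [ 207.2 -536.3  242.3] yaw -68.9 ->d [ 553.5 -390.   -57.7] w [-1.000e-02 -0.000e+00  1.913e+01] q6 -7.7
0.08547680247850142 0.011
```

Emit:
play_rows(moves=[{"tx":0.055,"ty":-0.039,"tz":-0.006,"wx":0,"wy":0,"wz":2,"gripper":1}])

```text
time_s: 0.9
ee_pos: [0.233, -0.4968, 0.2453]
ee_rot: [[0.946, 0.324, -0.001], [0.324, -0.946, 0.001], [-0.001, -0.002, -1.0]]
wrist_force: [0.6, 1.0, 0.3]
width: 0.0855
grasp_force: 0.0
```

```bash
python3 -c "
from h import *
go(583,27,300,92)"
```

```text
t 0.9 pos [ 233.  -496.8  245.3] yaw -71.1 ->d [ 500.8 -382.2  -54.5] w [-0.09  0.06 16.91] q6 -1.8
```

Emit:
play_rows(moves=[{"tx":0.5,"ty":-0.382,"tz":-0.054,"wx":0,"wy":0,"wz":16.9,"gripper":0.7},{"tx":0.5,"ty":-0.382,"tz":-0.054,"wx":0,"wy":0,"wz":16.9,"gripper":0.7},{"tx":0.5,"ty":-0.382,"tz":-0.054,"wx":0,"wy":0,"wz":16.9,"gripper":0.7},{"tx":0.5,"ty":-0.382,"tz":-0.054,"wx":0,"wy":0,"wz":16.9,"gripper":0.7},{"tx":0.5,"ty":-0.382,"tz":-0.054,"wx":0,"wy":0,"wz":16.9,"gripper":0.7},{"tx":0.5,"ty":-0.382,"tz":-0.054,"wx":0,"wy":0,"wz":16.9,"gripper":0.7},{"tx":0.5,"ty":-0.382,"tz":-0.054,"wx":0,"wy":0,"wz":16.9,"gripper":0.7},{"tx":0.5,"ty":-0.382,"tz":-0.054,"wx":0,"wy":0,"wz":16.9,"gripper":0.7},{"tx":0.5,"ty":-0.382,"tz":-0.054,"wx":0,"wy":0,"wz":16.9,"gripper":0.7},{"tx":0.5,"ty":-0.382,"tz":-0.054,"wx":0,"wy":0,"wz":16.9,"gripper":0.7}])

```text
time_s: 1.9
ee_pos: [0.5062, -0.0837, 0.2893]
ee_rot: [[0.999, 0.039, 0.001], [0.039, -0.999, -0.0], [0.001, 0.0, -1.0]]
wrist_force: [2.0, -1.1, 0.7]
width: 0.0596
grasp_force: 0.0
```

```bash
python3 - <<'E'
from h import *
go(583,27,300,92)
print(r.observe()["width"],r.tip_reach)
p=r.get_image("wrist"); save(p,"w1.png",scale=1.4)
T=np.array(p["camera_from_world"]);print(np.round(-T[:3,:3].T@T[:3,3],3),np.round(T[:3,:3],2).tolist())
for q,z in(("press",.0),("lid",.056),("lid_tabs",.093)):
  for d in r.regions_of(p,q): print(q,round(d["conf"],2),d["centre"],np.round(rect(p,d["mask"],z),1).tolist())
E
```

```text
t 1.9 pos [506.2 -83.7 289.3] yaw -87.8 ->d [  81.  -107.6  -10.7] w [ 0.01 -0.04  0.24] q6 69.8
0.05956574805625047 0.011
[ 0.585 -0.081  0.421] [[0.04, -1.0, 0.0], [0.95, 0.04, -0.3], [0.3, 0.01, 0.95]]
press 0.64 [226.9, 96.1] [592.5, -26.2, 31.5, 85.2, 2.3, 2947.0]
lid 0.84 [177.5, 98.6] [588.9, 32.4, 73.0, 107.2, 93.1, 6546.0]
lid 0.43 [155.1, 97.3] [588.0, 57.1, 21.3, 29.0, 3.4, 475.0]
lid_tabs 0.88 [177.9, 99.3] [588.2, 20.8, 64.4, 94.6, 93.1, 6414.0]
lid_tabs 0.51 [152.4, 97.1] [588.1, 43.4, 19.0, 24.9, 2.2, 497.0]
```

View pics/w1.png

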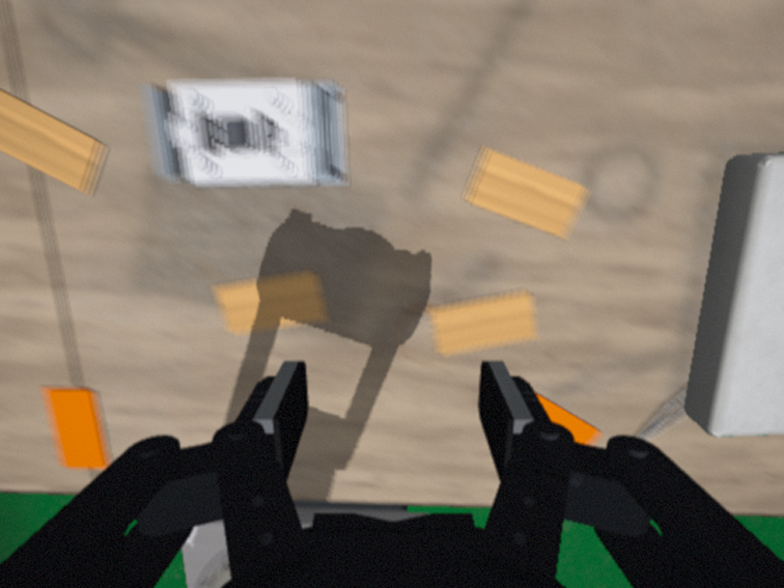

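The frame is motion-blurred, but it shows the press at px (178,95) and the camera about 80 mm ahead of the TCP. I'll go on above the press and look again once the arm is still.

Emit:
play_rows(moves=[{"tx":0.081,"ty":-0.1105,"tz":-0.01,"wx":0,"wy":0,"wz":0,"gripper":0.7},{"tx":0.081,"ty":-0.1105,"tz":-0.01,"wx":0,"wy":0,"wz":0,"gripper":0.7},{"tx":0.081,"ty":-0.1105,"tz":-0.01,"wx":0,"wy":0,"wz":0,"gripper":0.7},{"tx":0.081,"ty":-0.1105,"tz":-0.01,"wx":0,"wy":0,"wz":0,"gripper":0.7},{"tx":0.081,"ty":-0.1105,"tz":-0.01,"wx":0,"wy":0,"wz":0,"gripper":0.7},{"tx":0.081,"ty":-0.1105,"tz":-0.01,"wx":0,"wy":0,"wz":0,"gripper":0.7},{"tx":0.081,"ty":-0.1105,"tz":-0.01,"wx":0,"wy":0,"wz":0,"gripper":0.7}])

```text
time_s: 2.8
ee_pos: [0.5817, 0.0264, 0.2991]
ee_rot: [[0.999, 0.037, 0.0], [0.037, -0.999, -0.0], [0.0, 0.0, -1.0]]
wrist_force: [-1.2, 0.4, 1.0]
width: 0.0595
grasp_force: 0.0
```

```bash
python3 - <<'E'
from h import *
go(583,27,300,92)
p=r.get_image("wrist"); save(p,"w2.png",scale=1.4)
for q,z in(("press",.071),("lid",.056),("lid_tabs",.093)):
  for d in r.regions_of(p,q): print(q,round(d["conf"],2),d["centre"],np.round(rect(p,d["mask"],z),1).tolist())
E
```

```text
t 2.8 pos [581.7  26.4 299.1] yaw -87.9 ->d [ 1.3 -0.6 -0.9] w [ 0.01 -0.01  0.13] q6 82.9
press 0.84 [274.8, 137.6] [596.5, 30.2, 78.3, 125.0, 93.3, 2320.0]
press 0.63 [342.3, 13.2] [746.4, -35.6, 31.7, 56.9, 92.1, 1625.0]
lid 0.75 [275.8, 170.3] [589.3, 30.0, 72.9, 106.4, 94.1, 5019.0]
lid_tabs 0.87 [277.8, 172.4] [595.8, 30.3, 65.6, 96.9, 93.2, 5094.0]
```

View pics/w2.png

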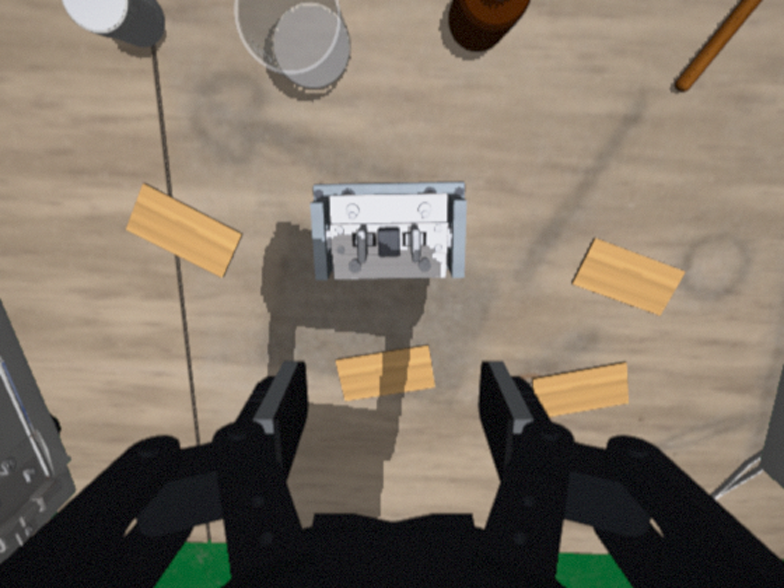

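The frame is sharp now: cheeks at x 313–328 and 450–465 (784-wide image), stop block at (389,241), tabs at (361,243) and (414,243). The four coupons also show clearly.

```bash
python3 - <<'E'
from h import *
p=r.get_image("wrist")
f=lambda u,v,z:np.round(ray(p,u/1.4,v/1.4,z)*1000,1)[:2]
print("stop",f(389,241,.082),"tabs",f(361,243,.085),f(414,243,.085))
print("plate",[f(*c,.056).tolist() for c in((331,278),(448,277),(447,195),(331,196))])
print("cheeks",[f(*c,.071).tolist() for c in((313,278),(465,276),(466,200),(313,201))])
for d in r.regions_of(p,"coupon_1"): print(round(d["conf"],2),np.round(d["centre"]),np.round(rect(p,d["mask"],.005),1).tolist())
E
```

```text
stop [590.8  30. ] tabs [588.9  52. ] [590.5  10.3]
plate [[550.8, 79.6], [555.6, -22.7], [625.9, -16.5], [621.5, 79.3]]
cheeks [[554.7, 92.7], [561.2, -34.8], [623.9, -30.1], [618.6, 91.7]]
0.82 [132. 164.] [578.0, 227.2, 52.2, 100.9, 63.6, 2825.0]
0.77 [417. 279.] [420.1, -182.5, 55.2, 101.1, 103.2, 1962.0]
0.64 [274. 265.] [433.4, 28.1, 53.2, 102.0, 102.6, 2116.0]
0.63 [447. 198.] [548.0, -209.4, 50.8, 102.2, 72.0, 2507.0]
0.54 [277. 171.] [579.5, 29.5, 81.8, 121.0, 93.1, 5017.0]
```

```bash
python3 -c "
from h import *
go(589,30,78,92.8)"
```

```text
t 3.1 pos [582.   27.5 299. ] yaw -87.8 ->d [  7.   -2.2 221. ] w [-0.   -0.01 -0.59] q6 82.9
```

Emit:
play_rows(moves=[{"tx":0.007,"ty":-0.0022,"tz":0.03,"wx":0,"wy":0,"wz":0.6,"gripper":0.7},{"tx":0.007,"ty":-0.0022,"tz":0.08,"wx":0,"wy":0,"wz":-0.6,"gripper":0.7},{"tx":0.007,"ty":-0.0022,"tz":0.13,"wx":0,"wy":0,"wz":-0.6,"gripper":0.7},{"tx":0.007,"ty":-0.0022,"tz":0.15,"wx":0,"wy":0,"wz":-0.6,"gripper":0.7},{"tx":0.007,"ty":-0.0022,"tz":0.15,"wx":0,"wy":0,"wz":-0.6,"gripper":0.7},{"tx":0.007,"ty":-0.0022,"tz":0.15,"wx":0,"wy":0,"wz":-0.6,"gripper":0.7},{"tx":0.007,"ty":-0.0022,"tz":0.15,"wx":0,"wy":0,"wz":-0.6,"gripper":0.7}])

```text
time_s: 3.8
ee_pos: [0.5899, 0.0302, 0.1509]
ee_rot: [[0.999, 0.049, 0.003], [0.049, -0.999, -0.0], [0.003, 0.0, -1.0]]
wrist_force: [1.1, 0.7, 1.4]
width: 0.0595
grasp_force: 0.0
```

```bash
python3 - <<'E'
from h import *
go(589,30,78,92.8)
p=r.get_image("wrist"); save(p,"w3.png",scale=1.4)
for q,z in(("lid",.056),("lid_tabs",.093)):
  for d in r.regions_of(p,q): print(q,round(d["conf"],2),d["centre"],np.round(rect(p,d["mask"],z),1).tolist())
E
```

```text
t 3.8 pos [589.9  30.2 150.9] yaw -87.2 ->d [-1.1  0.1 72.9] w [ 0.01 -0.16  0.03] q6 82.6
lid 0.92 [280.3, 217.9] [589.1, 29.6, 72.3, 107.4, 94.0, 11841.0]
lid_tabs 0.65 [280.8, 217.1] [602.3, 30.3, 60.7, 90.9, 92.8, 12105.0]
```

View pics/w3.png

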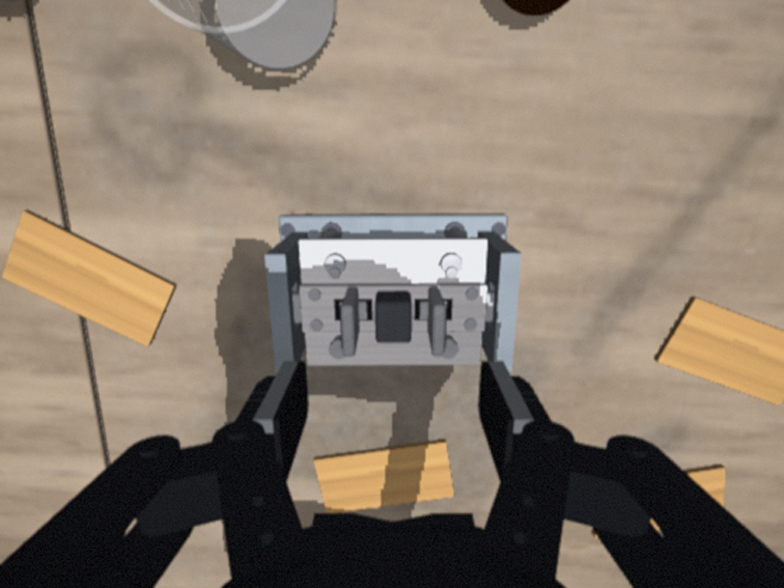

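The press is centred under the gripper, with the tabs at (348,315) and (437,315). Descending.

Emit:
play_rows(moves=[{"tx":-0.001,"ty":0,"tz":0.03,"wx":0,"wy":-0.1,"wz":0,"gripper":0.7},{"tx":-0.001,"ty":0,"tz":0.05,"wx":0,"wy":-0.1,"wz":0,"gripper":0.7},{"tx":-0.001,"ty":0,"tz":0.065,"wx":0,"wy":-0.1,"wz":0,"gripper":0.7},{"tx":-0.001,"ty":0,"tz":0.073,"wx":0,"wy":-0.1,"wz":0,"gripper":0.7},{"tx":-0.001,"ty":0,"tz":0.073,"wx":0,"wy":-0.1,"wz":0,"gripper":0.7},{"tx":-0.001,"ty":0,"tz":0.073,"wx":0,"wy":-0.1,"wz":0,"gripper":0.7}])

```text
time_s: 4.55
ee_pos: [0.5885, 0.0302, 0.0767]
ee_rot: [[0.999, 0.049, -0.001], [0.049, -0.999, -0.0], [-0.001, 0.0, -1.0]]
wrist_force: [-0.0, 0.5, 0.4]
width: 0.0596
grasp_force: 0.0
```

```bash
python3 - <<'E'
from h import *
p=r.get_image("side"); save(p,"s3.png",crop=(240,150,400,270),scale=5)
E
```

```text
(no output)
```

View pics/s3.png

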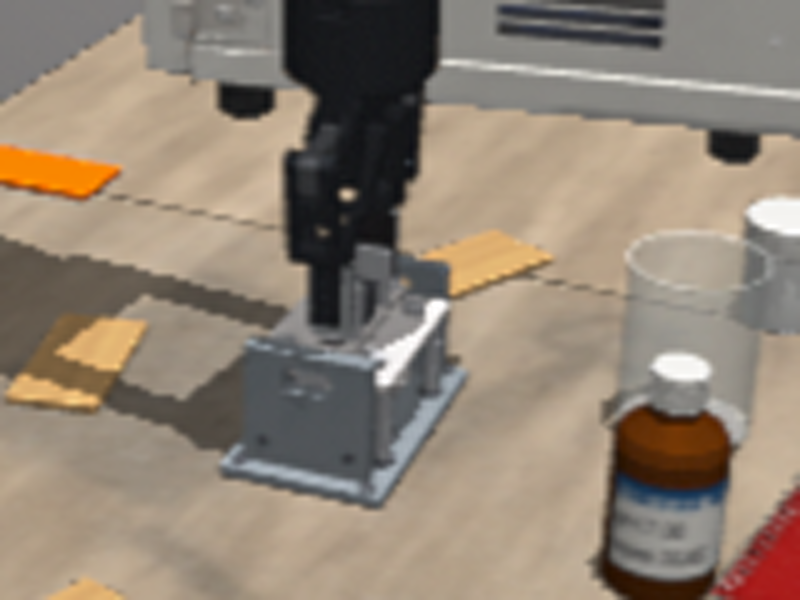

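```bash
python3 - <<'E'
from h import *
p=r.get_image("side")
s=r.observe(); print(s["ee_pos"],s["width"])
P=np.array([.589,.030,0]);a=np.radians(92.8-90);c,sn=np.cos(a),np.sin(a)
def w(x,y,z): return P+np.array([c*x-sn*y,sn*x+c*y,z])
f=lambda X:np.round((proj(p,X)-[240,150])*5).tolist()
for n,X in dict(cheekBtop1=w(-.032,-.0625,.071),cheekBtop2=w(.032,-.0625,.071),base1=w(-.042,-.071,.008),base2=w(.042,-.071,.008),base3=w(.042,.071,.008),tabBl=w(-.013,-.024,.093),tabBr=w(.013,-.024,.093),tabBlow=w(0,-.024,.071),fing_tip=w(0,-.03,.066),fing_tipout=w(0,-.044,.066),fing_up=w(0,-.04,.1),tabAr=w(.013,.024,.093)).items(): print(n,f(X))
E
```

```text
[0.58855138 0.03018668 0.07690645] 0.05992451840028224
cheekBtop1 [243.0, 340.0]
cheekBtop2 [369.0, 364.0]
base1 [217.0, 458.0]
base2 [380.0, 492.0]
base3 [469.0, 363.0]
tabBl [309.0, 273.0]
tabBr [360.0, 282.0]
tabBlow [334.0, 318.0]
fing_tip [329.0, 332.0]
fing_tipout [319.0, 344.0]
fing_up [323.0, 277.0]
tabAr [392.0, 243.0]
```

Projected points match the view: the near tab stands just inside the finger, and the press estimate holds. Pinching.

Emit:
play_rows(newtons=60, moves=[{"tx":0,"ty":0,"tz":0,"wx":0,"wy":0,"wz":0,"gripper":0.2},{"tx":0,"ty":0,"tz":0,"wx":0,"wy":0,"wz":0,"gripper":0.2},{"tx":0,"ty":0,"tz":0,"wx":0,"wy":0,"wz":0,"gripper":0.2},{"tx":0,"ty":0,"tz":0,"wx":0,"wy":0,"wz":0,"gripper":0.2},{"tx":0,"ty":0,"tz":0,"wx":0,"wy":0,"wz":0,"gripper":0.2},{"tx":0,"ty":0,"tz":0,"wx":0,"wy":0,"wz":0,"gripper":0.2}])

```text
time_s: 5.25
ee_pos: [0.5886, 0.0301, 0.0775]
ee_rot: [[0.999, 0.05, 0.0], [0.05, -0.999, -0.0], [0.0, 0.0, -1.0]]
wrist_force: [-4.1, 0.1, 16.5]
width: 0.0292
grasp_force: 59.3
```

Emit:
play_rows(moves=[{"tx":0,"ty":0,"tz":-0.002,"wx":0,"wy":0,"wz":0,"gripper":0.2},{"tx":0,"ty":0,"tz":-0.01,"wx":0,"wy":0,"wz":0,"gripper":0.2},{"tx":0,"ty":0,"tz":-0.02,"wx":0,"wy":0,"wz":0,"gripper":0.2},{"tx":0,"ty":0,"tz":-0.035,"wx":0,"wy":0,"wz":0,"gripper":0.2},{"tx":0,"ty":0,"tz":-0.06,"wx":0,"wy":0,"wz":0,"gripper":0.2},{"tx":0,"ty":0,"tz":-0.09,"wx":0,"wy":0,"wz":0,"gripper":0.2},{"tx":0,"ty":0,"tz":-0.1,"wx":0,"wy":0,"wz":0,"gripper":0.2},{"tx":0,"ty":0,"tz":-0.1,"wx":0,"wy":0,"wz":0,"gripper":0.2}])

```text
time_s: 6.05
ee_pos: [0.5888, 0.0302, 0.1777]
ee_rot: [[0.999, 0.049, 0.001], [0.049, -0.999, -0.0], [0.001, 0.0, -1.0]]
wrist_force: [0.7, 0.0, -3.1]
width: 0.0289
grasp_force: 59.6
```

```bash
python3 - <<'E'
from h import *
p=r.get_image("side"); save(p,"s4.png",crop=(240,130,400,250),scale=5)
p=r.get_image("top")
go(660,-120,180,92.8)
E
```

```text
t 6.15 pos [587.9  30.2 175. ] yaw -87.2 ->d [ 64.6 153.6  -5.2] w [-0.01  0.15  0.03] q6 82.6
```

View pics/s4.png

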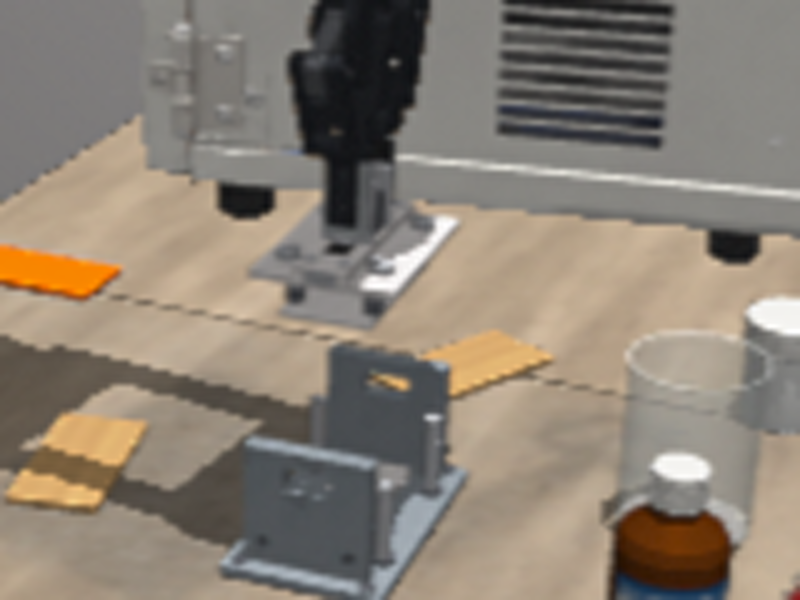

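The lid is off, held pinched and level, and the press is empty. Moving it aside to the clear spot around (660,-120).

Emit:
play_rows(moves=[{"tx":0.0646,"ty":0.1536,"tz":-0.005,"wx":0,"wy":0,"wz":0,"gripper":0.2},{"tx":0.0646,"ty":0.1536,"tz":-0.005,"wx":0,"wy":0,"wz":0,"gripper":0.2},{"tx":0.0646,"ty":0.1536,"tz":-0.005,"wx":0,"wy":0,"wz":0,"gripper":0.2},{"tx":0.0646,"ty":0.1536,"tz":0.005,"wx":0,"wy":0,"wz":0,"gripper":0.2},{"tx":0.0646,"ty":0.1536,"tz":0.05,"wx":0,"wy":0,"wz":0,"gripper":0.2},{"tx":0.0646,"ty":0.1536,"tz":0.085,"wx":0,"wy":0,"wz":0,"gripper":0.2},{"tx":0.0646,"ty":0.1536,"tz":0.105,"wx":0,"wy":0,"wz":0,"gripper":0.2},{"tx":0.0646,"ty":0.1536,"tz":0.12,"wx":0,"wy":0,"wz":0,"gripper":0.2},{"tx":0.0646,"ty":0.1536,"tz":0.125,"wx":0,"wy":0,"wz":0,"gripper":0.2},{"tx":0.0646,"ty":0.1536,"tz":0.125,"wx":0,"wy":0,"wz":0,"gripper":0.2}])

```text
time_s: 7.15
ee_pos: [0.6599, -0.1198, 0.0503]
ee_rot: [[0.999, 0.05, -0.003], [0.05, -0.999, 0.0], [-0.003, -0.0, -1.0]]
wrist_force: [0.5, -0.3, -1.8]
width: 0.0286
grasp_force: 59.9
```

Emit:
play_rows(moves=[{"tx":0,"ty":0,"tz":0.004,"wx":0,"wy":0,"wz":0,"gripper":0.2},{"tx":0,"ty":0,"tz":0.007,"wx":0,"wy":0,"wz":0,"gripper":0.2},{"tx":0,"ty":0,"tz":0.007,"wx":0,"wy":0,"wz":0,"gripper":0.2},{"tx":0,"ty":0,"tz":0.007,"wx":0,"wy":0,"wz":0,"gripper":0.7},{"tx":0,"ty":0,"tz":0.007,"wx":0,"wy":0,"wz":0,"gripper":0.7},{"tx":0,"ty":0,"tz":0.007,"wx":0,"wy":0,"wz":0,"gripper":0.7},{"tx":0,"ty":0,"tz":0.007,"wx":0,"wy":0,"wz":0,"gripper":0.7}])

```text
time_s: 7.85
ee_pos: [0.6601, -0.12, 0.0439]
ee_rot: [[0.999, 0.049, -0.002], [0.049, -0.999, -0.0], [-0.002, -0.0, -1.0]]
wrist_force: [1.1, -0.1, 0.1]
width: 0.0598
grasp_force: 0.0
```

```bash
python3 - <<'E'
from h import *
go(433,28,180,102.5)
E
```

```text
t 7.85 pos [ 660.1 -120.    43.9] yaw -87.2 ->d [-219.8 -159.  -135.7] w [-0.01  0.09 -9.67] q6 70.3
```

Emit:
play_rows(moves=[{"tx":0,"ty":0,"tz":-0.04,"wx":0,"wy":0,"wz":0,"gripper":0.7},{"tx":0,"ty":0,"tz":-0.09,"wx":0,"wy":0,"wz":0,"gripper":0.7},{"tx":0,"ty":0,"tz":-0.12,"wx":0,"wy":0,"wz":0,"gripper":0.7},{"tx":0,"ty":0,"tz":-0.12,"wx":0,"wy":0,"wz":0,"gripper":0.9}])

```text
time_s: 8.25
ee_pos: [0.6619, -0.1204, 0.1692]
ee_rot: [[0.999, 0.049, 0.005], [0.049, -0.999, -0.002], [0.005, 0.002, -1.0]]
wrist_force: [0.7, -0.3, 1.4]
width: 0.0727
grasp_force: 0.0
```

```bash
python3 - <<'E'
from h import *
go(547,-210,160,162)
p=r.get_image("top")
for q,z in (("coupon_1",.005),("lid",.025)):
  for d in r.regions_of(p,q): print(q,round(d["conf"],2),np.round(d["centre"]),np.round(rect(p,d["mask"],z),1).tolist())
E
```

```text
t 8.25 pos [ 661.9 -120.4  169.2] yaw -87.2 ->d [-119.2   83.7    8.8] w [  0.31  -0.18 -69.16] q6 70.3
coupon_1 0.89 [200. 288.] [277.2, 244.9, 50.2, 99.3, 0.3, 559.0]
coupon_1 0.86 [376. 289.] [300.6, -268.6, 49.8, 102.2, 59.7, 574.0]
coupon_1 0.83 [208. 194.] [576.9, 227.1, 48.6, 98.9, 62.0, 511.0]
coupon_1 0.74 [321. 172.] [651.2, -123.1, 59.9, 114.9, 87.3, 632.0]
coupon_1 0.63 [354. 251.] [422.6, -203.1, 51.4, 59.6, 101.2, 287.0]
coupon_1 0.59 [363. 207.] [535.3, -246.4, 26.4, 51.5, 163.0, 223.0]
coupon_1 0.47 [264. 243.] [425.1, 58.2, 39.2, 48.0, 1.8, 183.0]
lid 0.92 [323. 169.] [650.9, -122.4, 54.0, 107.0, 91.5, 584.0]
```

Emit:
play_rows(moves=[{"tx":-0.119,"ty":0.084,"tz":-0.01,"wx":0,"wy":0,"wz":-69,"gripper":0.9},{"tx":-0.119,"ty":0.084,"tz":-0.01,"wx":0,"wy":0,"wz":-69,"gripper":0.9},{"tx":-0.119,"ty":0.084,"tz":-0.01,"wx":0,"wy":0,"wz":-69,"gripper":0.9},{"tx":-0.119,"ty":0.084,"tz":-0.01,"wx":0,"wy":0,"wz":-69,"gripper":0.9},{"tx":-0.119,"ty":0.084,"tz":-0.01,"wx":0,"wy":0,"wz":-69,"gripper":0.9},{"tx":-0.119,"ty":0.084,"tz":-0.01,"wx":0,"wy":0,"wz":-69,"gripper":0.9},{"tx":-0.119,"ty":0.084,"tz":-0.01,"wx":0,"wy":0,"wz":-69,"gripper":0.9},{"tx":-0.119,"ty":0.084,"tz":-0.01,"wx":0,"wy":0,"wz":-69,"gripper":0.9},{"tx":-0.119,"ty":0.084,"tz":-0.01,"wx":0,"wy":0,"wz":-69,"gripper":0.9},{"tx":-0.119,"ty":0.084,"tz":-0.01,"wx":0,"wy":0,"wz":-69,"gripper":0.9}])

```text
time_s: 9.4
ee_pos: [0.5453, -0.2096, 0.173]
ee_rot: [[0.315, 0.949, -0.003], [0.949, -0.315, 0.001], [-0.0, -0.003, -1.0]]
wrist_force: [0.5, -0.3, -0.8]
width: 0.0768
grasp_force: 0.0
```

Emit:
play_rows(moves=[{"tx":0,"ty":0,"tz":0,"wx":0,"wy":0,"wz":0,"gripper":0.9},{"tx":0,"ty":0,"tz":0,"wx":0,"wy":0,"wz":0,"gripper":0.9}])

```text
time_s: 9.6
ee_pos: [0.5456, -0.2097, 0.1737]
ee_rot: [[0.314, 0.949, -0.002], [0.949, -0.314, 0.0], [-0.0, -0.002, -1.0]]
wrist_force: [0.9, -0.0, 1.0]
width: 0.0768
grasp_force: 0.0
```

```bash
python3 - <<'E'
from h import *
p=r.get_image("wrist"); save(p,"w5.png",scale=1.4)
go(547,-210,160,162)
for d in r.regions_of(p,"coupon_1"): print(round(d["conf"],2),np.round(d["centre"]),np.round(rect(p,d["mask"],.005),1).tolist())
E
```

```text
t 9.65 pos [ 545.6 -209.8  173.8] yaw -18.3 ->d [ 0.2  1.5 13.8] w [-0.11  0.03 -0.27] q6 -10.3
0.84 [151. 203.] [419.6, -183.1, 53.5, 101.5, 102.9, 5123.0]
0.81 [ 92. 297.] [308.2, -258.3, 50.7, 81.5, 59.9, 2805.0]
0.66 [281. 183.] [547.3, -209.1, 49.9, 99.6, 72.4, 5120.0]
0.59 [73.  9.] [436.1, -17.7, 25.7, 57.8, 161.7, 1469.0]
0.22 [378.  57.] [664.3, -124.6, 77.5, 112.9, 92.1, 10677.0]
```

View pics/w5.png

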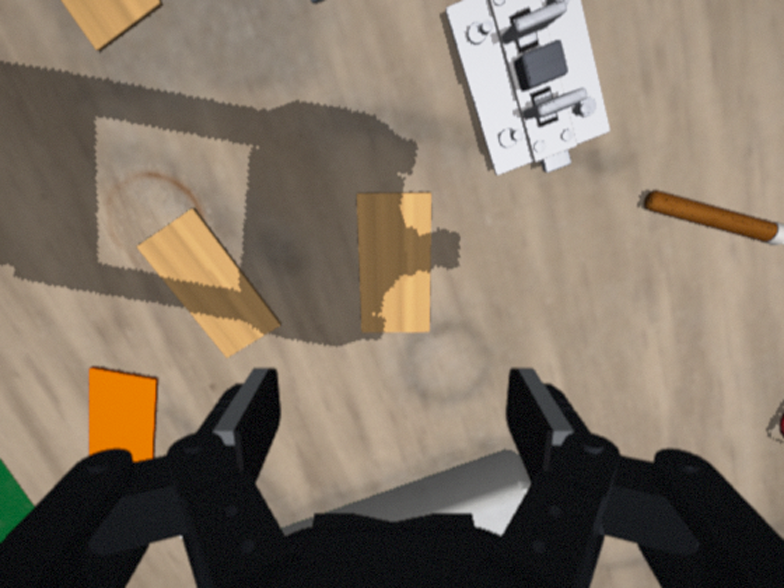

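The coupon lies at px (395,262) between the fingers, clear of other things. Going down on it.

Emit:
play_rows(moves=[{"tx":0.001,"ty":0.001,"tz":0.04,"wx":0,"wy":0,"wz":0,"gripper":0.8},{"tx":0.001,"ty":0.001,"tz":0.08,"wx":0,"wy":0,"wz":0,"gripper":0.8},{"tx":0.001,"ty":0.001,"tz":0.12,"wx":0,"wy":0,"wz":0,"gripper":0.8},{"tx":0.001,"ty":0.001,"tz":0.145,"wx":0,"wy":0,"wz":0,"gripper":0.8},{"tx":0.001,"ty":0.001,"tz":0.155,"wx":0,"wy":0,"wz":0,"gripper":0.8},{"tx":0.001,"ty":0.001,"tz":0.159,"wx":0,"wy":0,"wz":0,"gripper":0.8},{"tx":0.001,"ty":0.001,"tz":0.159,"wx":0,"wy":0,"wz":0,"gripper":0.8},{"tx":0.001,"ty":0.001,"tz":0.159,"wx":0,"wy":0,"wz":0,"gripper":0.8}])

```text
time_s: 10.5
ee_pos: [0.5473, -0.2095, 0.0164]
ee_rot: [[0.312, 0.95, 0.0], [0.95, -0.312, -0.001], [-0.001, 0.0, -1.0]]
wrist_force: [-0.1, 0.0, 1.0]
width: 0.0684
grasp_force: 0.0
```

Emit:
play_rows(newtons=40, moves=[{"tx":0,"ty":0,"tz":0,"wx":0,"wy":0,"wz":0,"gripper":0.45},{"tx":0,"ty":0,"tz":0,"wx":0,"wy":0,"wz":0,"gripper":0.45},{"tx":0,"ty":0,"tz":0,"wx":0,"wy":0,"wz":0,"gripper":0.45},{"tx":0,"ty":0,"tz":0,"wx":0,"wy":0,"wz":0,"gripper":0.45}])

```text
time_s: 10.9
ee_pos: [0.5466, -0.2092, 0.0151]
ee_rot: [[0.312, 0.95, -0.002], [0.95, -0.312, -0.0], [-0.001, -0.001, -1.0]]
wrist_force: [0.1, -0.5, -0.0]
width: 0.0387
grasp_force: 0.0
```

Emit:
play_rows(newtons=40, moves=[{"tx":0,"ty":0,"tz":0,"wx":0,"wy":0,"wz":0,"gripper":0.75},{"tx":0,"ty":0,"tz":0,"wx":0,"wy":0,"wz":0,"gripper":0.75},{"tx":0,"ty":0,"tz":0,"wx":0,"wy":0,"wz":0,"gripper":0.75},{"tx":0,"ty":0,"tz":0.007,"wx":0,"wy":0,"wz":0,"gripper":0.75},{"tx":0,"ty":0,"tz":0.007,"wx":0,"wy":0,"wz":0,"gripper":0.55},{"tx":0,"ty":0,"tz":0.007,"wx":0,"wy":0,"wz":0,"gripper":0.45},{"tx":0,"ty":0,"tz":0.007,"wx":0,"wy":0,"wz":0,"gripper":0.45},{"tx":0,"ty":0,"tz":0.007,"wx":0,"wy":0,"wz":0,"gripper":0.45}])

```text
time_s: 11.7
ee_pos: [0.547, -0.2094, 0.0084]
ee_rot: [[0.312, 0.95, -0.001], [0.95, -0.312, -0.0], [-0.001, -0.001, -1.0]]
wrist_force: [-0.5, -0.4, 7.1]
width: 0.0485
grasp_force: 45.3
```

```bash
python3 - <<'E'
from h import *
go(589,30,110,2.8)
E
```

```text
t 11.7 pos [ 547.  -209.4    8.4] yaw -18.2 ->d [ 240.4  -34.8 -101.8] w [ -0.04   0.03 -20.97] q6 -10.3
```

Emit:
play_rows(moves=[{"tx":0,"ty":0,"tz":-0.02,"wx":0,"wy":0,"wz":0,"gripper":0.45},{"tx":0,"ty":0,"tz":-0.06,"wx":0,"wy":0,"wz":0,"gripper":0.45},{"tx":0.04,"ty":-0.006,"tz":-0.1,"wx":0,"wy":0,"wz":-4,"gripper":0.45},{"tx":0.09,"ty":-0.012,"tz":-0.11,"wx":0,"wy":0,"wz":-10,"gripper":0.45},{"tx":0.14,"ty":-0.02,"tz":-0.11,"wx":0,"wy":0,"wz":-16,"gripper":0.45},{"tx":0.19,"ty":-0.03,"tz":-0.11,"wx":0,"wy":0,"wz":-20,"gripper":0.45},{"tx":0.225,"ty":-0.033,"tz":-0.11,"wx":0,"wy":0,"wz":-21,"gripper":0.45},{"tx":0.24,"ty":-0.035,"tz":-0.11,"wx":0,"wy":0,"wz":-21,"gripper":0.45},{"tx":0.2404,"ty":-0.0348,"tz":-0.11,"wx":0,"wy":0,"wz":-21,"gripper":0.45},{"tx":0.2404,"ty":-0.0348,"tz":-0.11,"wx":0,"wy":0,"wz":-21,"gripper":0.45}])

```text
time_s: 12.7
ee_pos: [0.5885, 0.0296, 0.1175]
ee_rot: [[-0.049, 0.999, -0.002], [0.999, 0.049, -0.0], [-0.0, -0.002, -1.0]]
wrist_force: [-0.3, 0.2, -0.8]
width: 0.0483
grasp_force: 41.5
```

```bash
python3 - <<'E'
from h import *
p=r.get_image("wrist"); save(p,"w6.png",scale=1.4)
go(589,30,24,2.8)
c=p["color"]
for d in r.regions_of(p,"coupon_1")+r.regions_of(p,"press"): print(round(d["conf"],2),np.round(d["centre"]),np.round(rect(p,d["mask"],.115),1).tolist())
E
```

```text
t 12.75 pos [588.5  29.1 117.6] yaw 2.8 ->d [ 0.9  0.7 93.6] w [-0.13  0.01 -0.02] q6 -7.4
0.81 [278. 261.] [589.1, 30.5, 50.4, 100.4, 93.2, 19797.0]
0.67 [131. 415.] [508.1, -60.6, 8.1, 8.2, 93.0, 132.0]
0.65 [ 83. 190.] [501.6, 64.6, 29.2, 54.8, 101.7, 7779.0]
0.89 [281. 144.] [585.3, 92.1, 24.7, 47.9, 2.9, 6592.0]
```

View pics/w6.png

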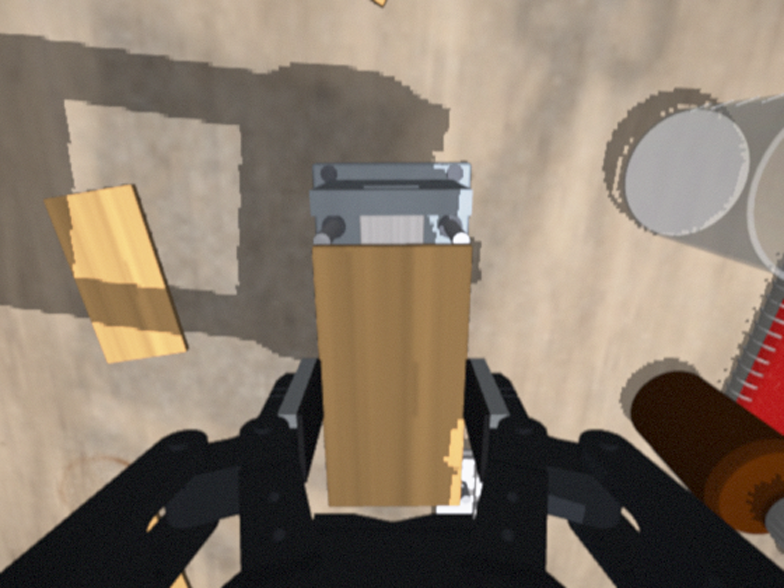

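```bash
python3 - <<'E'
from h import *
p=r.get_image("wrist")
f=lambda u,v,z:np.round(ray(p,u/1.4,v/1.4,z)*1000,1)[:2]
print("in",f(391,214,.071),"out",f(391,188,.071),"ends",f(311,200,.071),f(471,200,.071), "posts(51)",f(326,240,.051),f(461,239,.051))
P=np.array([.589,.030,0]);a=np.radians(2.8);c,sn=np.cos(a),np.sin(a)
def w(x,y,z): return P+np.array([c*x-sn*y,sn*x+c*y,z])
print("pred in",w(0,.0525,0)[:2],"out",w(0,.0625,0)[:2],"ends",w(-.032,.0575,0)[:2],w(.032,.0575,0)[:2],"posts",w(-.0315,.038,0)[:2],w(.0315,.038,0)[:2])
E
```

```text
in [585.9  81.7] out [585.4  91.8] ends [554.1  85.7] [617.2  88.7] posts(51) [557.2  65.8] [618.   69.2]
pred in [0.58643539 0.08243732] out [0.58594689 0.09242538] ends [0.55422934 0.08586816] [0.61815293 0.08899455] posts [0.55568132 0.06641587] [0.6186061 0.0694934]
```

Emit:
play_rows(moves=[{"tx":-0.0009,"ty":-0.0002,"tz":0.01,"wx":0,"wy":0,"wz":0.2,"gripper":0.45},{"tx":-0.0009,"ty":-0.0002,"tz":0.025,"wx":0,"wy":0,"wz":0.2,"gripper":0.45},{"tx":-0.0009,"ty":-0.0002,"tz":0.035,"wx":0,"wy":0,"wz":0.2,"gripper":0.45},{"tx":-0.0009,"ty":-0.0002,"tz":0.045,"wx":0,"wy":0,"wz":0.2,"gripper":0.45},{"tx":-0.0009,"ty":-0.0002,"tz":0.055,"wx":0,"wy":0,"wz":0.2,"gripper":0.45},{"tx":-0.0009,"ty":-0.0002,"tz":0.065,"wx":0,"wy":0,"wz":0.2,"gripper":0.45}])

```text
time_s: 13.5
ee_pos: [0.5883, 0.0293, 0.0519]
ee_rot: [[-0.046, 0.999, -0.002], [0.999, 0.046, 0.0], [0.0, -0.002, -1.0]]
wrist_force: [-0.3, -0.2, -0.2]
width: 0.0484
grasp_force: 41.5
```

Emit:
play_rows(moves=[{"tx":0,"ty":0,"tz":0.01,"wx":0,"wy":0,"wz":0,"gripper":0.45},{"tx":0,"ty":0,"tz":0.02,"wx":0,"wy":0,"wz":0,"gripper":0.45},{"tx":0,"ty":0,"tz":0.027,"wx":0,"wy":0,"wz":0,"gripper":0.45},{"tx":0,"ty":0,"tz":0.027,"wx":0,"wy":0,"wz":0,"gripper":0.45}])

```text
time_s: 13.9
ee_pos: [0.5879, 0.0293, 0.0247]
ee_rot: [[-0.046, 0.999, -0.003], [0.999, 0.046, 0.0], [0.0, -0.003, -1.0]]
wrist_force: [-0.3, 0.7, -0.8]
width: 0.0482
grasp_force: 44.8
```

Emit:
play_rows(moves=[{"tx":0,"ty":0,"tz":0.002,"wx":0,"wy":0,"wz":0,"gripper":0.45},{"tx":0,"ty":0,"tz":0.002,"wx":0,"wy":0,"wz":0,"gripper":0.45},{"tx":0,"ty":0,"tz":0.002,"wx":0,"wy":0,"wz":0,"gripper":0.8},{"tx":0,"ty":0,"tz":0.002,"wx":0,"wy":0,"wz":0,"gripper":0.8},{"tx":0,"ty":0,"tz":0.002,"wx":0,"wy":0,"wz":0,"gripper":0.8},{"tx":0,"ty":0,"tz":0.002,"wx":0,"wy":0,"wz":0,"gripper":0.8}])

```text
time_s: 14.5
ee_pos: [0.5884, 0.0292, 0.024]
ee_rot: [[-0.046, 0.999, -0.002], [0.999, 0.046, 0.0], [0.0, -0.002, -1.0]]
wrist_force: [-0.1, -0.7, 0.6]
width: 0.0684
grasp_force: 0.0
```

Emit:
play_rows(moves=[{"tx":0,"ty":0,"tz":-0.03,"wx":0,"wy":0,"wz":0,"gripper":0.8},{"tx":0,"ty":0,"tz":-0.08,"wx":0,"wy":0,"wz":0,"gripper":0.8},{"tx":0,"ty":0,"tz":-0.13,"wx":0,"wy":0,"wz":0,"gripper":0.8},{"tx":0,"ty":0,"tz":-0.15,"wx":0,"wy":0,"wz":0,"gripper":0.8},{"tx":0,"ty":0,"tz":-0.15,"wx":0,"wy":0,"wz":0,"gripper":0.8},{"tx":0,"ty":0,"tz":-0.15,"wx":0,"wy":0,"wz":0,"gripper":0.8}])

```text
time_s: 15.1
ee_pos: [0.5885, 0.0292, 0.1736]
ee_rot: [[-0.046, 0.999, -0.002], [0.999, 0.046, 0.0], [0.0, -0.002, -1.0]]
wrist_force: [-0.1, -0.5, -0.9]
width: 0.0679
grasp_force: 0.0
```

```bash
python3 - <<'E'
from h import *
p=r.get_image("wrist"); save(p,"w7.png",scale=1.4)
go(433,28,90,12.5)
for d in r.regions_of(p,"coupon_1"): print(round(d["conf"],2),np.round(d["centre"]),np.round(rect(p,d["mask"],.005),1).tolist(),np.round(rect(p,d["mask"],.019),1).tolist())
E
```

```text
t 15.15 pos [588.2  29.2 172.8] yaw 2.6 ->d [   5.9 -154.8   83.3] w [-0.18 -0.03 -9.87] q6 -7.3
0.73 [268.   7.] [566.0, 180.2, 17.4, 39.4, 2.6, 651.0] [566.9, 176.8, 16.6, 37.5, 2.6, 651.0]
0.63 [137. 386.] [421.3, -222.9, 21.1, 37.7, 16.7, 381.0] [428.9, -207.5, 20.1, 35.9, 16.7, 381.0]
0.61 [276. 189.] [589.6, 24.1, 52.8, 102.9, 93.5, 5447.0] [589.4, 28.0, 50.4, 98.1, 93.5, 5447.0]
0.55 [118. 178.] [432.5, 29.4, 53.0, 100.5, 102.0, 5462.0] [439.7, 33.0, 50.5, 95.8, 102.0, 5462.0]
```

View pics/w7.png

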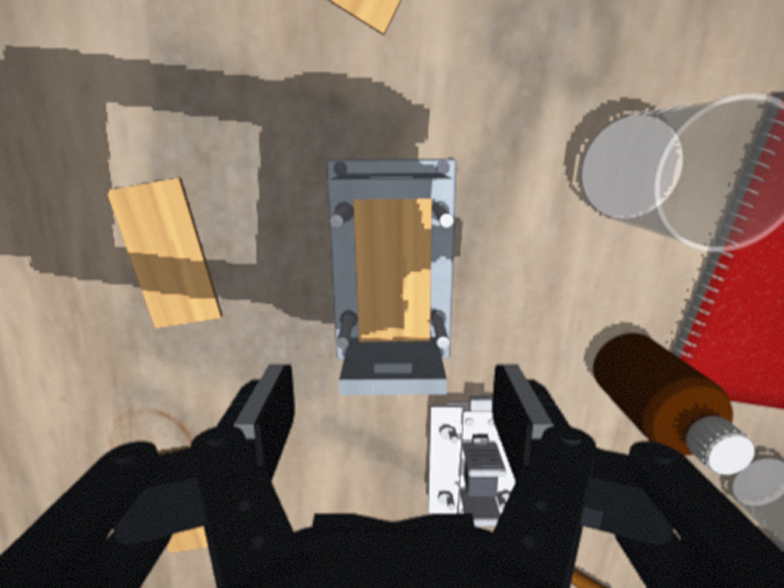

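The first coupon lies flat on the seat between the posts, and the others have not moved. Next is the coupon at (433,28).

Emit:
play_rows(moves=[{"tx":0.006,"ty":-0.05,"tz":0.0,"wx":0,"wy":0,"wz":-8,"gripper":0.8},{"tx":0.006,"ty":-0.1,"tz":0.01,"wx":0,"wy":0,"wz":-9.6,"gripper":0.8},{"tx":0.006,"ty":-0.145,"tz":0.04,"wx":0,"wy":0,"wz":-9.6,"gripper":0.8},{"tx":0.006,"ty":-0.155,"tz":0.08,"wx":0,"wy":0,"wz":-9.6,"gripper":0.8},{"tx":0.006,"ty":-0.155,"tz":0.12,"wx":0,"wy":0,"wz":-9.6,"gripper":0.8},{"tx":0.006,"ty":-0.155,"tz":0.145,"wx":0,"wy":0,"wz":-9.6,"gripper":0.8},{"tx":0.006,"ty":-0.155,"tz":0.155,"wx":0,"wy":0,"wz":-9.6,"gripper":0.8},{"tx":0.006,"ty":-0.155,"tz":0.155,"wx":0,"wy":0,"wz":-9.6,"gripper":0.8}])

```text
time_s: 16.0
ee_pos: [0.4324, 0.0282, 0.0179]
ee_rot: [[-0.212, 0.977, -0.005], [0.977, 0.212, 0.0], [0.001, -0.005, -1.0]]
wrist_force: [-0.9, -0.8, 0.7]
width: 0.0687
grasp_force: 0.0
```

```bash
python3 - <<'E'
from h import *
go(432.8,28.7,8.8,12.3)
p=r.get_image("wrist")
for d in r.regions_of(p,"coupon_1"): print(round(d["conf"],2),np.round(d["centre"]),np.round(rect(p,d["mask"],.005),1).tolist())
E
```

```text
t 16.0 pos [432.4  28.2  17.9] yaw 12.2 ->d [0.4 0.6 9.1] w [-0.27 -0.08 -0.07] q6 -18.7
0.95 [276. 251.] [431.3, 29.4, 49.7, 100.5, 102.0, 17743.0]
0.62 [544. 345.] [582.1, 13.6, 19.9, 77.6, 117.1, 2300.0]
```

Emit:
play_rows(newtons=40, moves=[{"tx":0.0007,"ty":0,"tz":0.005,"wx":0,"wy":0,"wz":0,"gripper":0.75},{"tx":0.0007,"ty":0,"tz":0.009,"wx":0,"wy":0,"wz":0,"gripper":0.75},{"tx":0.0007,"ty":0,"tz":0.009,"wx":0,"wy":0,"wz":0,"gripper":0.45},{"tx":0.0007,"ty":0,"tz":0.009,"wx":0,"wy":0,"wz":0,"gripper":0.45},{"tx":0.0007,"ty":0,"tz":0.009,"wx":0,"wy":0,"wz":0,"gripper":0.45},{"tx":0.0007,"ty":0,"tz":0.009,"wx":0,"wy":0,"wz":0,"gripper":0.45}])

```text
time_s: 16.7
ee_pos: [0.4331, 0.0288, 0.0104]
ee_rot: [[-0.212, 0.977, -0.002], [0.977, 0.212, 0.0], [0.0, -0.002, -1.0]]
wrist_force: [-3.0, 1.4, 6.2]
width: 0.0478
grasp_force: 40.9
```

```bash
python3 - <<'E'
from h import *
go(588.6,29.4,118,2.7)
E
```

```text
t 16.7 pos [433.1  28.8  10.4] yaw 12.2 ->d [ -32.3  151.9 -107.8] w [-0.09 -0.01  9.53] q6 -18.6
```

Emit:
play_rows(moves=[{"tx":0,"ty":0,"tz":-0.03,"wx":0,"wy":0,"wz":0,"gripper":0.45},{"tx":0,"ty":0,"tz":-0.075,"wx":0,"wy":0,"wz":0,"gripper":0.45},{"tx":-0.008,"ty":0.04,"tz":-0.105,"wx":0,"wy":0,"wz":3,"gripper":0.45},{"tx":-0.018,"ty":0.085,"tz":-0.108,"wx":0,"wy":0,"wz":7,"gripper":0.45},{"tx":-0.027,"ty":0.13,"tz":-0.108,"wx":0,"wy":0,"wz":9.5,"gripper":0.45},{"tx":-0.032,"ty":0.15,"tz":-0.108,"wx":0,"wy":0,"wz":9.5,"gripper":0.45},{"tx":-0.0323,"ty":0.1519,"tz":-0.108,"wx":0,"wy":0,"wz":9.5,"gripper":0.45},{"tx":-0.0323,"ty":0.1519,"tz":-0.108,"wx":0,"wy":0,"wz":9.5,"gripper":0.45}])

```text
time_s: 17.5
ee_pos: [0.5884, 0.0294, 0.1173]
ee_rot: [[-0.048, 0.999, -0.003], [0.999, 0.048, 0.0], [0.0, -0.003, -1.0]]
wrist_force: [-1.2, -0.6, -0.5]
width: 0.0477
grasp_force: 41.4
```

```bash
python3 - <<'E'
from h import *
p=r.get_image("wrist"); 
go(588.6,29.4,118,2.7); print(r.observe()["width"])
zt=r.observe()["ee_pos"][2]-.0034-.0015
for d in r.regions_of(p,"coupon_1"): print(round(d["conf"],2),np.round(d["centre"]),np.round(rect(p,d["mask"],zt),1).tolist(),np.round(rect(p,d["mask"],.005),1).tolist())
E
```

```text
t 17.55 pos [587.9  29.4 117.6] yaw 2.7 ->d [-0.1  0.7 -0.4] w [-0.15 -0.01  0.04] q6 -7.4
0.04787095565187389
0.68 [278. 162.] [586.4, 84.6, 8.2, 29.7, 2.7, 1222.0] [587.0, 66.5, 14.7, 53.1, 2.7, 1222.0]
0.67 [279. 256.] [588.9, 31.1, 49.4, 99.7, 92.7, 19161.0] [591.5, -29.2, 88.4, 178.5, 92.7, 19161.0]
0.45 [130. 415.] [506.6, -63.7, 7.6, 8.3, 2.9, 136.0] [444.1, -199.0, 13.5, 14.8, 2.9, 136.0]
```

Emit:
play_rows(moves=[{"tx":-0.0015,"ty":0.0,"tz":0.01,"wx":0,"wy":0,"wz":0,"gripper":0.45},{"tx":-0.0015,"ty":0.0,"tz":0.025,"wx":0,"wy":0,"wz":0,"gripper":0.45},{"tx":-0.0015,"ty":0.0,"tz":0.04,"wx":0,"wy":0,"wz":0,"gripper":0.45},{"tx":-0.0015,"ty":0.0,"tz":0.055,"wx":0,"wy":0,"wz":0,"gripper":0.45},{"tx":-0.0015,"ty":0.0,"tz":0.07,"wx":0,"wy":0,"wz":0,"gripper":0.45},{"tx":-0.0015,"ty":0.0,"tz":0.08,"wx":0,"wy":0,"wz":0,"gripper":0.45},{"tx":-0.0015,"ty":0.0,"tz":0.086,"wx":0,"wy":0,"wz":0,"gripper":0.45},{"tx":-0.0015,"ty":0.0,"tz":0.086,"wx":0,"wy":0,"wz":0,"gripper":0.45}])

```text
time_s: 18.4
ee_pos: [0.5881, 0.0279, 0.031]
ee_rot: [[-0.048, 0.999, -0.003], [0.999, 0.048, 0.0], [0.0, -0.003, -1.0]]
wrist_force: [0.0, -0.5, 0.1]
width: 0.048
grasp_force: 41.4
```

Emit:
play_rows(moves=[{"tx":0,"ty":0,"tz":0.0015,"wx":0,"wy":0,"wz":0,"gripper":0.45},{"tx":0,"ty":0,"tz":0.0015,"wx":0,"wy":0,"wz":0,"gripper":0.8},{"tx":0,"ty":0,"tz":0.0015,"wx":0,"wy":0,"wz":0,"gripper":0.8},{"tx":0,"ty":0,"tz":0.0015,"wx":0,"wy":0,"wz":0,"gripper":0.8},{"tx":0,"ty":0,"tz":0.0015,"wx":0,"wy":0,"wz":0,"gripper":0.8},{"tx":0,"ty":0,"tz":-0.03,"wx":0,"wy":0,"wz":0,"gripper":0.8},{"tx":0,"ty":0,"tz":-0.08,"wx":0,"wy":0,"wz":0,"gripper":0.8},{"tx":0,"ty":0,"tz":-0.12,"wx":0,"wy":0,"wz":0,"gripper":0.8},{"tx":0,"ty":0,"tz":-0.14,"wx":0,"wy":0,"wz":0,"gripper":0.8},{"tx":0,"ty":0,"tz":-0.14,"wx":0,"wy":0,"wz":0,"gripper":0.8}])

```text
time_s: 19.4
ee_pos: [0.5899, 0.0278, 0.1755]
ee_rot: [[-0.048, 0.999, 0.004], [0.999, 0.048, -0.0], [-0.001, 0.004, -1.0]]
wrist_force: [0.6, 0.2, 0.3]
width: 0.0686
grasp_force: 0.0
```

```bash
python3 - <<'E'
from h import *
p=r.get_image("wrist")
for d in r.regions_of(p,"coupon_1"): print("w",round(d["conf"],2),np.round(d["centre"]),np.round(rect(p,d["mask"],.024),1).tolist())
p=r.get_image("top")
for d in r.regions_of(p,"coupon_1"): print("t",round(d["conf"],2),np.round(d["centre"]),np.round(rect(p,d["mask"],.005),1).tolist())
go(420,-183,60,13)
E
```

```text
w 0.93 [266.   4.] [567.5, 175.1, 15.0, 35.5, 2.8, 583.0]
w 0.79 [135. 387.] [432.7, -203.7, 16.6, 36.2, 15.9, 341.0]
w 0.73 [276. 187.] [589.5, 28.5, 51.6, 99.1, 92.7, 5690.0]
t 0.84 [345. 248.] [417.1, -183.2, 50.7, 101.8, 104.0, 562.0]
t 0.8 [205. 191.] [577.8, 228.5, 48.9, 92.5, 62.0, 443.0]
t 0.69 [372. 289.] [301.0, -269.8, 52.8, 102.4, 59.3, 594.0]
t 0.6 [201. 289.] [277.3, 244.4, 48.3, 98.4, 2.2, 540.0]
t 19.6 pos [588.2  27.9 170.6] yaw 2.7 ->d [-202.7 -177.7  111.2] w [ -0.2   -0.04 -10.27] q6 -7.5
```

Emit:
play_rows(moves=[{"tx":-0.035,"ty":-0.03,"tz":0.0,"wx":0,"wy":0,"wz":-4,"gripper":0.8},{"tx":-0.07,"ty":-0.06,"tz":0.0,"wx":0,"wy":0,"wz":-10,"gripper":0.8},{"tx":-0.105,"ty":-0.09,"tz":0.01,"wx":0,"wy":0,"wz":-10,"gripper":0.8},{"tx":-0.14,"ty":-0.12,"tz":0.03,"wx":0,"wy":0,"wz":-10,"gripper":0.8},{"tx":-0.175,"ty":-0.15,"tz":0.06,"wx":0,"wy":0,"wz":-10,"gripper":0.8},{"tx":-0.2027,"ty":-0.177,"tz":0.09,"wx":0,"wy":0,"wz":-10,"gripper":0.8},{"tx":-0.2027,"ty":-0.177,"tz":0.115,"wx":0,"wy":0,"wz":-10,"gripper":0.8},{"tx":-0.2027,"ty":-0.177,"tz":0.135,"wx":0,"wy":0,"wz":-10,"gripper":0.8},{"tx":-0.2027,"ty":-0.177,"tz":0.135,"wx":0,"wy":0,"wz":-10,"gripper":0.8}])

```text
time_s: 20.5
ee_pos: [0.4194, -0.1822, 0.0342]
ee_rot: [[-0.219, 0.976, -0.006], [0.976, 0.219, 0.003], [0.004, -0.006, -1.0]]
wrist_force: [-0.0, -0.6, 0.5]
width: 0.0687
grasp_force: 0.0
```

```bash
python3 - <<'E'
from h import *
p=r.get_image("wrist")
for d in r.regions_of(p,"coupon_1"): print("w",round(d["conf"],2),np.round(d["centre"]),np.round(rect(p,d["mask"],.005),1).tolist())
go(420,-183,9,13)
E
```

```text
w 0.88 [278. 244.] [418.0, -182.7, 50.6, 100.4, 103.6, 14795.0]
w 0.87 [ 62. 314.] [301.3, -266.0, 49.6, 103.9, 59.7, 6959.0]
t 20.6 pos [ 421.2 -182.8   37.1] yaw 12.7 ->d [ 0.  -1.1 28.1] w [-0.15 -0.08 -0.26] q6 -45.8
```

Emit:
play_rows(newtons=40, moves=[{"tx":-0.0003,"ty":-0.0025,"tz":0.015,"wx":0,"wy":0,"wz":-0.7,"gripper":0.75},{"tx":-0.0003,"ty":-0.0025,"tz":0.023,"wx":0,"wy":0,"wz":-0.7,"gripper":0.75},{"tx":-0.0003,"ty":-0.0025,"tz":0.0275,"wx":0,"wy":0,"wz":-0.7,"gripper":0.75},{"tx":-0.0003,"ty":-0.0025,"tz":0.0275,"wx":0,"wy":0,"wz":-0.7,"gripper":0.75},{"tx":-0.0003,"ty":-0.0025,"tz":0.0275,"wx":0,"wy":0,"wz":-0.7,"gripper":0.45},{"tx":-0.0003,"ty":-0.0025,"tz":0.0275,"wx":0,"wy":0,"wz":-0.7,"gripper":0.45},{"tx":-0.0003,"ty":-0.0025,"tz":0.0275,"wx":0,"wy":0,"wz":-0.7,"gripper":0.45},{"tx":-0.0003,"ty":-0.0025,"tz":0.0275,"wx":0,"wy":0,"wz":-0.7,"gripper":0.45}])

```text
time_s: 21.4
ee_pos: [0.4193, -0.1839, 0.0106]
ee_rot: [[-0.232, 0.973, -0.001], [0.973, 0.232, -0.0], [-0.0, -0.001, -1.0]]
wrist_force: [-3.0, 2.6, 8.3]
width: 0.048
grasp_force: 39.8
```

```bash
python3 - <<'E'
from h import *
go(588.6,29,118,2.7)
E
```

```text
t 21.4 pos [ 419.3 -183.9   10.6] yaw 13.4 ->d [ 167.8  214.  -107.7] w [-6.000e-02  1.000e-02  1.073e+01] q6 -46.7
```

Emit:
play_rows(moves=[{"tx":0,"ty":0,"tz":-0.03,"wx":0,"wy":0,"wz":0,"gripper":0.45},{"tx":0,"ty":0,"tz":-0.075,"wx":0,"wy":0,"wz":0,"gripper":0.45},{"tx":0.025,"ty":0.03,"tz":-0.105,"wx":0,"wy":0,"wz":3,"gripper":0.45},{"tx":0.055,"ty":0.07,"tz":-0.11,"wx":0,"wy":0,"wz":7,"gripper":0.45},{"tx":0.085,"ty":0.11,"tz":-0.11,"wx":0,"wy":0,"wz":10.7,"gripper":0.45},{"tx":0.115,"ty":0.15,"tz":-0.11,"wx":0,"wy":0,"wz":10.7,"gripper":0.45},{"tx":0.145,"ty":0.188,"tz":-0.11,"wx":0,"wy":0,"wz":10.7,"gripper":0.45},{"tx":0.1678,"ty":0.214,"tz":-0.11,"wx":0,"wy":0,"wz":10.7,"gripper":0.45},{"tx":0.1678,"ty":0.214,"tz":-0.11,"wx":0,"wy":0,"wz":10.7,"gripper":0.45},{"tx":0.1678,"ty":0.214,"tz":-0.11,"wx":0,"wy":0,"wz":10.7,"gripper":0.45}])

```text
time_s: 22.4
ee_pos: [0.5883, 0.0297, 0.1194]
ee_rot: [[-0.049, 0.999, -0.002], [0.999, 0.049, -0.0], [-0.0, -0.002, -1.0]]
wrist_force: [0.2, -0.1, -0.6]
width: 0.0477
grasp_force: 41.4
```

```bash
python3 - <<'E'
from h import *
p=r.get_image("wrist"); 
go(588.6,29,118,2.7); print(r.observe()["width"])
zt=r.observe()["ee_pos"][2]-.005
for d in r.regions_of(p,"coupon_1"): print(round(d["conf"],2),np.round(d["centre"]),np.round(rect(p,d["mask"],zt),1).tolist())
E
```

```text
t 22.45 pos [588.   28.9 119.5] yaw 2.8 ->d [0.  0.6 1.5] w [-0.11  0.    0.05] q6 -7.4
0.04805778091365735
0.94 [279. 158.] [586.5, 85.2, 6.5, 30.2, 2.8, 1098.0]
0.64 [281. 258.] [588.9, 31.5, 49.5, 100.3, 92.9, 19126.0]
```

Emit:
play_rows(moves=[{"tx":-0.0017,"ty":0.0,"tz":0.01,"wx":0,"wy":0,"wz":0,"gripper":0.45},{"tx":-0.0017,"ty":0.0,"tz":0.025,"wx":0,"wy":0,"wz":0,"gripper":0.45},{"tx":-0.0017,"ty":0.0,"tz":0.04,"wx":0,"wy":0,"wz":0,"gripper":0.45},{"tx":-0.0017,"ty":0.0,"tz":0.055,"wx":0,"wy":0,"wz":0,"gripper":0.45},{"tx":-0.0017,"ty":0.0,"tz":0.07,"wx":0,"wy":0,"wz":0,"gripper":0.45},{"tx":-0.0017,"ty":0.0,"tz":0.08,"wx":0,"wy":0,"wz":0,"gripper":0.45},{"tx":-0.0017,"ty":0.0,"tz":0.083,"wx":0,"wy":0,"wz":0,"gripper":0.45},{"tx":-0.0017,"ty":0.0,"tz":0.083,"wx":0,"wy":0,"wz":0,"gripper":0.45}])

```text
time_s: 23.3
ee_pos: [0.5882, 0.0274, 0.036]
ee_rot: [[-0.048, 0.999, -0.002], [0.999, 0.048, 0.0], [0.0, -0.002, -1.0]]
wrist_force: [0.4, -0.1, -0.6]
width: 0.0477
grasp_force: 41.4
```

Emit:
play_rows(moves=[{"tx":0,"ty":0,"tz":0.0015,"wx":0,"wy":0,"wz":0,"gripper":0.45},{"tx":0,"ty":0,"tz":0.0015,"wx":0,"wy":0,"wz":0,"gripper":0.8},{"tx":0,"ty":0,"tz":0.0015,"wx":0,"wy":0,"wz":0,"gripper":0.8},{"tx":0,"ty":0,"tz":0.0015,"wx":0,"wy":0,"wz":0,"gripper":0.8},{"tx":0,"ty":0,"tz":0.0015,"wx":0,"wy":0,"wz":0,"gripper":0.8},{"tx":0,"ty":0,"tz":-0.03,"wx":0,"wy":0,"wz":0,"gripper":0.8},{"tx":0,"ty":0,"tz":-0.08,"wx":0,"wy":0,"wz":0,"gripper":0.8},{"tx":0,"ty":0,"tz":-0.12,"wx":0,"wy":0,"wz":0,"gripper":0.8},{"tx":0,"ty":0,"tz":-0.135,"wx":0,"wy":0,"wz":0,"gripper":0.8},{"tx":0,"ty":0,"tz":-0.135,"wx":0,"wy":0,"wz":0,"gripper":0.8}])

```text
time_s: 24.3
ee_pos: [0.5893, 0.0273, 0.1739]
ee_rot: [[-0.048, 0.999, 0.002], [0.999, 0.048, -0.0], [-0.0, 0.002, -1.0]]
wrist_force: [-0.4, 0.1, 0.0]
width: 0.0682
grasp_force: 0.0
```

```bash
python3 - <<'E'
from h import *
p=r.get_image("wrist")
for d in r.regions_of(p,"coupon_1"): print("w",round(d["conf"],2),np.round(d["centre"]),np.round(rect(p,d["mask"],.029),1).tolist())
p=r.get_image("top")
for d in r.regions_of(p,"coupon_1"): print("t",round(d["conf"],2),np.round(d["centre"]),np.round(rect(p,d["mask"],.005),1).tolist())
go(577.5,227.5,60,153)
E
```

```text
w 0.75 [267.   6.] [568.7, 173.8, 13.3, 31.7, 2.8, 485.0]
w 0.68 [282. 191.] [589.4, 28.7, 51.1, 101.0, 93.2, 6050.0]
t 0.86 [372. 288.] [301.6, -268.4, 49.4, 97.7, 59.8, 532.0]
t 0.82 [200. 290.] [277.2, 245.6, 51.1, 98.3, 1.8, 571.0]
t 0.72 [205. 191.] [577.9, 229.4, 49.9, 93.4, 63.2, 465.0]
t 0.68 [282. 197.] [574.7, 0.8, 12.1, 24.2, 91.6, 62.0]
t 0.23 [334. 170.] [665.2, -144.8, 6.0, 9.1, 1.3, 10.0]
t 24.5 pos [587.9  27.4 169.7] yaw 2.7 ->d [200.4  -0.4 109.8] w [-0.23  0.04 29.73] q6 -7.6
```

Emit:
play_rows(moves=[{"tx":0.04,"ty":0,"tz":0.0,"wx":0,"wy":0,"wz":7,"gripper":0.8},{"tx":0.08,"ty":0,"tz":0.0,"wx":0,"wy":0,"wz":14,"gripper":0.8},{"tx":0.12,"ty":0,"tz":0.0,"wx":0,"wy":0,"wz":21,"gripper":0.8},{"tx":0.16,"ty":0,"tz":0.02,"wx":0,"wy":0,"wz":28,"gripper":0.8},{"tx":0.2,"ty":0,"tz":0.05,"wx":0,"wy":0,"wz":29.7,"gripper":0.8},{"tx":0.2,"ty":0,"tz":0.09,"wx":0,"wy":0,"wz":29.7,"gripper":0.8},{"tx":0.2,"ty":0,"tz":0.12,"wx":0,"wy":0,"wz":29.7,"gripper":0.8},{"tx":0.2,"ty":0,"tz":0.135,"wx":0,"wy":0,"wz":29.7,"gripper":0.8},{"tx":0.2,"ty":0,"tz":0.135,"wx":0,"wy":0,"wz":29.7,"gripper":0.8}])

```text
time_s: 25.4
ee_pos: [0.5775, 0.2267, 0.0338]
ee_rot: [[0.454, 0.891, -0.006], [0.891, -0.454, -0.001], [-0.004, -0.005, -1.0]]
wrist_force: [0.4, 1.0, 0.2]
width: 0.0683
grasp_force: 0.0
```

```bash
python3 - <<'E'
from h import *
p=r.get_image("wrist")
for d in r.regions_of(p,"coupon_1"): print("w",round(d["conf"],2),np.round(d["centre"]),np.round(rect(p,d["mask"],.005),1).tolist())
go(577.5,227.5,9.5,153)
E
```

```text
w 0.8 [278. 240.] [577.4, 229.0, 50.0, 100.4, 63.3, 15024.0]
t 25.5 pos [579.2 227.   37.2] yaw -27.0 ->d [-0.3 -1.7 27.7] w [-0.07  0.02  0.01] q6 41.3
```

Emit:
play_rows(newtons=40, moves=[{"tx":0.0007,"ty":-0.001,"tz":0.015,"wx":0,"wy":0,"wz":0,"gripper":0.75},{"tx":0.0007,"ty":-0.001,"tz":0.023,"wx":0,"wy":0,"wz":0,"gripper":0.75},{"tx":0.0007,"ty":-0.001,"tz":0.0275,"wx":0,"wy":0,"wz":0,"gripper":0.75},{"tx":0.0007,"ty":-0.001,"tz":0.0275,"wx":0,"wy":0,"wz":0,"gripper":0.75},{"tx":0.0007,"ty":-0.001,"tz":0.0275,"wx":0,"wy":0,"wz":0,"gripper":0.45},{"tx":0.0007,"ty":-0.001,"tz":0.0275,"wx":0,"wy":0,"wz":0,"gripper":0.45},{"tx":0.0007,"ty":-0.001,"tz":0.0275,"wx":0,"wy":0,"wz":0,"gripper":0.45},{"tx":0.0007,"ty":-0.001,"tz":0.0275,"wx":0,"wy":0,"wz":0,"gripper":0.45}])

```text
time_s: 26.3
ee_pos: [0.5784, 0.2283, 0.0095]
ee_rot: [[0.454, 0.891, -0.001], [0.891, -0.454, 0.0], [-0.0, -0.001, -1.0]]
wrist_force: [-0.7, -0.9, 6.0]
width: 0.0484
grasp_force: 41.9
```

```bash
python3 - <<'E'
from h import *
go(588.6,28,120,2.7)
E
```

```text
t 26.3 pos [578.4 228.3   9.5] yaw -27.0 ->d [-173.9   99.8 -110.5] w [ -0.05  -0.   -29.67] q6 41.4
```

Emit:
play_rows(moves=[{"tx":0,"ty":0,"tz":-0.03,"wx":0,"wy":0,"wz":0,"gripper":0.45},{"tx":0,"ty":0,"tz":-0.075,"wx":0,"wy":0,"wz":-2,"gripper":0.45},{"tx":-0.025,"ty":0.015,"tz":-0.105,"wx":0,"wy":0,"wz":-7,"gripper":0.45},{"tx":-0.06,"ty":0.035,"tz":-0.11,"wx":0,"wy":0,"wz":-14,"gripper":0.45},{"tx":-0.1,"ty":0.057,"tz":-0.11,"wx":0,"wy":0,"wz":-21,"gripper":0.45},{"tx":-0.14,"ty":0.08,"tz":-0.11,"wx":0,"wy":0,"wz":-28,"gripper":0.45},{"tx":-0.1739,"ty":0.0998,"tz":-0.11,"wx":0,"wy":0,"wz":-29.7,"gripper":0.45},{"tx":-0.1739,"ty":0.0998,"tz":-0.11,"wx":0,"wy":0,"wz":-29.7,"gripper":0.45},{"tx":-0.1739,"ty":0.0998,"tz":-0.11,"wx":0,"wy":0,"wz":-29.7,"gripper":0.45}])

```text
time_s: 27.2
ee_pos: [0.5883, 0.0273, 0.1189]
ee_rot: [[-0.045, 0.999, -0.002], [0.999, 0.045, 0.0], [0.0, -0.002, -1.0]]
wrist_force: [-0.3, 0.2, -0.9]
width: 0.0482
grasp_force: 41.5
```

```bash
python3 - <<'E'
from h import *
p=r.get_image("wrist"); 
go(588.6,28,118,2.7); print(r.observe()["width"])
zt=r.observe()["ee_pos"][2]-.005
for d in r.regions_of(p,"coupon_1"): print(round(d["conf"],2),np.round(d["centre"]),np.round(rect(p,d["mask"],zt),1).tolist())
E
```

```text
t 27.25 pos [588.3  28.2 118.9] yaw 2.7 ->d [-0.2  0.3  0.9] w [-0.1  -0.02 -0.02] q6 -7.4
0.04843518583897237
0.82 [284. 163.] [586.6, 82.4, 10.8, 30.8, 2.6, 1791.0]
0.57 [282. 258.] [589.0, 27.0, 49.8, 100.1, 92.6, 18968.0]
```

Emit:
play_rows(moves=[{"tx":0.0026,"ty":0.0,"tz":0.005,"wx":0,"wy":0,"wz":0,"gripper":0.45},{"tx":0.0026,"ty":0.0,"tz":0.02,"wx":0,"wy":0,"wz":0,"gripper":0.45},{"tx":0.0026,"ty":0.0,"tz":0.035,"wx":0,"wy":0,"wz":0,"gripper":0.45},{"tx":0.0026,"ty":0.0,"tz":0.05,"wx":0,"wy":0,"wz":0,"gripper":0.45},{"tx":0.0026,"ty":0.0,"tz":0.065,"wx":0,"wy":0,"wz":0,"gripper":0.45},{"tx":0.0026,"ty":0.0,"tz":0.075,"wx":0,"wy":0,"wz":0,"gripper":0.45},{"tx":0.0026,"ty":0.0,"tz":0.079,"wx":0,"wy":0,"wz":0,"gripper":0.45},{"tx":0.0026,"ty":0.0,"tz":0.079,"wx":0,"wy":0,"wz":0,"gripper":0.45}])

```text
time_s: 28.1
ee_pos: [0.588, 0.0305, 0.0395]
ee_rot: [[-0.048, 0.999, -0.002], [0.999, 0.048, 0.0], [0.0, -0.002, -1.0]]
wrist_force: [0.2, -1.0, -0.9]
width: 0.0485
grasp_force: 41.5
```

Emit:
play_rows(moves=[{"tx":0,"ty":0,"tz":0.0012,"wx":0,"wy":0,"wz":0,"gripper":0.45},{"tx":0,"ty":0,"tz":0.0012,"wx":0,"wy":0,"wz":0,"gripper":0.8},{"tx":0,"ty":0,"tz":0.0012,"wx":0,"wy":0,"wz":0,"gripper":0.8},{"tx":0,"ty":0,"tz":0.0012,"wx":0,"wy":0,"wz":0,"gripper":0.8},{"tx":0,"ty":0,"tz":0.0012,"wx":0,"wy":0,"wz":0,"gripper":0.8},{"tx":0,"ty":0,"tz":-0.03,"wx":0,"wy":0,"wz":0,"gripper":0.8},{"tx":0,"ty":0,"tz":-0.08,"wx":0,"wy":0,"wz":0,"gripper":0.8},{"tx":0,"ty":0,"tz":-0.12,"wx":0,"wy":0,"wz":0,"gripper":0.8},{"tx":0,"ty":0,"tz":-0.135,"wx":0,"wy":0,"wz":0,"gripper":0.8},{"tx":0,"ty":0,"tz":-0.135,"wx":0,"wy":0,"wz":0,"gripper":0.8}])

```text
time_s: 29.1
ee_pos: [0.5892, 0.0305, 0.1774]
ee_rot: [[-0.048, 0.999, 0.002], [0.999, 0.048, -0.0], [-0.0, 0.002, -1.0]]
wrist_force: [-0.1, 0.4, 0.1]
width: 0.0684
grasp_force: 0.0
```

```bash
python3 - <<'E'
from h import *
p=r.get_image("wrist");save(p,"w8.png",scale=1.4)
for d in r.regions_of(p,"coupon_1"): print("w",round(d["conf"],2),np.round(d["centre"]),np.round(rect(p,d["mask"],.034),1).tolist())
for d in r.regions_of(p,"lid"): print("lid",round(d["conf"],2),np.round(d["centre"]),np.round(rect(p,d["mask"],.020),1).tolist())
go(645,-124,170,92.8)
E
```

```text
w 0.72 [279. 193.] [589.5, 29.2, 50.7, 98.1, 92.7, 5892.0]
lid 0.72 [332. 330.] [657.6, -119.8, 67.5, 118.3, 92.6, 4364.0]
t 29.25 pos [587.8  30.6 173.4] yaw 2.7 ->d [-157.1   49.8    3.1] w [-0.18  0.15 89.93] q6 -7.2
```

View pics/w8.png

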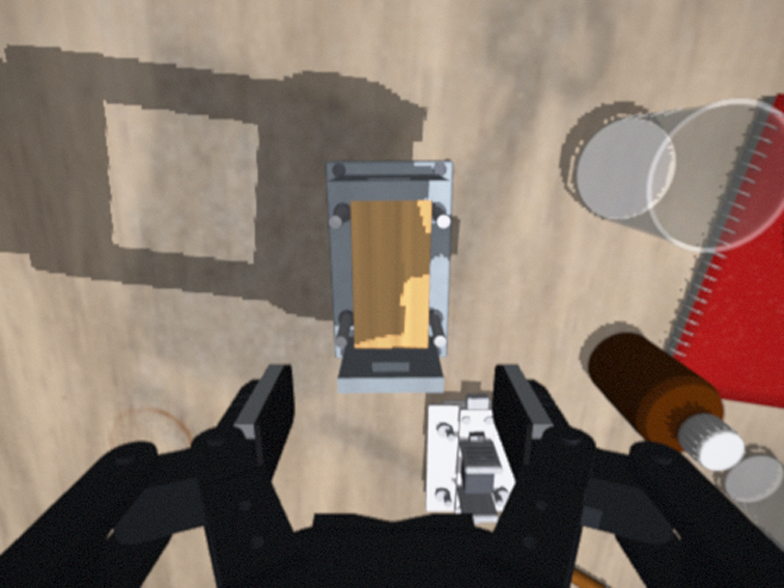

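The stack is in, squarely between posts and cheeks, and the table holds no more wooden coupons. Now back to the lid at (660,-120).

Emit:
play_rows(moves=[{"tx":-0.154,"ty":0.065,"tz":0,"wx":0,"wy":0,"wz":89.9,"gripper":0.7},{"tx":-0.154,"ty":0.065,"tz":0,"wx":0,"wy":0,"wz":89.9,"gripper":0.7},{"tx":-0.154,"ty":0.065,"tz":0,"wx":0,"wy":0,"wz":89.9,"gripper":0.7},{"tx":-0.154,"ty":0.065,"tz":0,"wx":0,"wy":0,"wz":89.9,"gripper":0.7},{"tx":-0.154,"ty":0.065,"tz":0,"wx":0,"wy":0,"wz":89.9,"gripper":0.7},{"tx":-0.154,"ty":0.065,"tz":0,"wx":0,"wy":0,"wz":89.9,"gripper":0.7},{"tx":-0.154,"ty":0.065,"tz":0,"wx":0,"wy":0,"wz":89.9,"gripper":0.7},{"tx":-0.154,"ty":0.065,"tz":0,"wx":0,"wy":0,"wz":89.9,"gripper":0.7},{"tx":-0.154,"ty":0.065,"tz":0,"wx":0,"wy":0,"wz":89.9,"gripper":0.7},{"tx":-0.154,"ty":0.065,"tz":0,"wx":0,"wy":0,"wz":89.9,"gripper":0.7}])

```text
time_s: 30.25
ee_pos: [0.6601, -0.12, 0.1726]
ee_rot: [[0.994, 0.112, -0.004], [0.112, -0.994, 0.001], [-0.004, -0.001, -1.0]]
wrist_force: [-0.9, -0.2, 0.2]
width: 0.0601
grasp_force: 0.0
```

```bash
python3 - <<'E'
from h import *
go(660,-120,170,92.8)
E
```

```text
t 30.25 pos [ 660.1 -120.   172.6] yaw -83.6 ->d [-0.1 -0.   2.6] w [-0.07  0.25  3.63] q6 66.7
```

Emit:
play_rows(moves=[{"tx":0,"ty":0,"tz":0,"wx":0,"wy":0,"wz":3.6,"gripper":0.7},{"tx":0,"ty":0,"tz":0.03,"wx":0,"wy":0,"wz":3.6,"gripper":0.7},{"tx":0,"ty":0,"tz":0.06,"wx":0,"wy":0,"wz":3.6,"gripper":0.7},{"tx":0,"ty":0,"tz":0.06,"wx":0,"wy":0,"wz":3.6,"gripper":0.7},{"tx":0,"ty":0,"tz":0.06,"wx":0,"wy":0,"wz":3.6,"gripper":0.7}])

```text
time_s: 30.75
ee_pos: [0.6601, -0.1201, 0.1141]
ee_rot: [[0.998, 0.056, -0.004], [0.056, -0.998, 0.001], [-0.004, -0.001, -1.0]]
wrist_force: [0.1, -0.1, 0.8]
width: 0.0597
grasp_force: 0.0
```

```bash
python3 - <<'E'
from h import *
p=r.get_image("wrist");save(p,"w9.png",scale=1.4)
for d in r.regions_of(p,"lid"): print("lid",round(d["conf"],2),np.round(d["centre"]),np.round(rect(p,d["mask"],.020),1).tolist())
go(660,-120,43.5,92.8)
s=r.observe();t=np.array(s["ee_pos"]);R=np.array(s["ee_rot"])
# fitted relation check: tabs/stop block where expected (lid origin z = .017)
a=np.radians(2.8);c,sn=np.cos(a),np.sin(a)
for n,(x,y,z) in dict(stop=(0,0,.031),tabA=(0,.024,.042),tabB=(0,-.024,.042),c1=(-.036,.049,.005),c2=(-.036,-.049,.005),c3=(.036,-.049,.005),c4=(.036,.049,.005)).items():
  print(n,np.round(1.4*proj(p,[.660+c*x-sn*y,-.120+sn*x+c*y,.017+z])))
E
```

```text
lid 0.59 [282. 214.] [661.4, -120.2, 71.3, 117.1, 93.2, 12302.0]
t 30.85 pos [ 661.  -120.3  116. ] yaw -86.8 ->d [-0.9 -0.4 72.5] w [0.02 0.03 0.39] q6 70.0
stop [392. 322.]
tabA [339. 330.]
tabB [445. 331.]
c1 [304. 364.]
c2 [480. 365.]
c3 [489. 237.]
c4 [296. 236.]
```

View pics/w9.png

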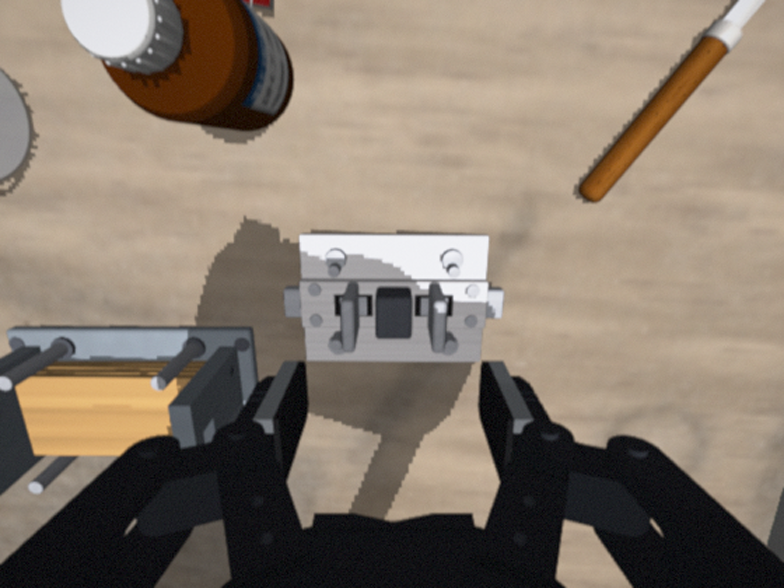

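The lid stands level at px (394,300), where I left it, within about 1 mm. Descending and pinching as before.

Emit:
play_rows(newtons=60, moves=[{"tx":0,"ty":-0.0005,"tz":0.03,"wx":0,"wy":0,"wz":0.2,"gripper":0.7},{"tx":0,"ty":-0.0005,"tz":0.055,"wx":0,"wy":0,"wz":0.2,"gripper":0.7},{"tx":0,"ty":-0.0005,"tz":0.067,"wx":0,"wy":0,"wz":0.2,"gripper":0.7},{"tx":0,"ty":-0.0005,"tz":0.072,"wx":0,"wy":0,"wz":0.2,"gripper":0.7},{"tx":0,"ty":-0.0005,"tz":0.072,"wx":0,"wy":0,"wz":0.2,"gripper":0.7},{"tx":0,"ty":-0.0005,"tz":0.072,"wx":0,"wy":0,"wz":0.2,"gripper":0.2},{"tx":0,"ty":-0.0005,"tz":0.072,"wx":0,"wy":0,"wz":0.2,"gripper":0.2},{"tx":0,"ty":-0.0005,"tz":0.072,"wx":0,"wy":0,"wz":0.2,"gripper":0.2},{"tx":0,"ty":-0.0005,"tz":0.072,"wx":0,"wy":0,"wz":0.2,"gripper":0.2},{"tx":0,"ty":-0.0005,"tz":0.072,"wx":0,"wy":0,"wz":0.2,"gripper":0.2}])

```text
time_s: 31.85
ee_pos: [0.6606, -0.1197, 0.0431]
ee_rot: [[0.999, 0.052, -0.001], [0.052, -0.999, -0.0], [-0.001, 0.0, -1.0]]
wrist_force: [1.5, -0.4, 0.9]
width: 0.0279
grasp_force: 61.6
```

```bash
python3 - <<'E'
from h import *
go(588.6,29.6,140,92.7)
E
```

```text
t 31.85 pos [ 660.6 -119.7   43.1] yaw -87.0 ->d [ -64.2 -152.9  -96.8] w [0.01 0.06 0.29] q6 70.2
```

Emit:
play_rows(moves=[{"tx":0,"ty":0,"tz":-0.02,"wx":0,"wy":0,"wz":0,"gripper":0.2},{"tx":0,"ty":0,"tz":-0.06,"wx":0,"wy":0,"wz":0,"gripper":0.2},{"tx":0,"ty":0,"tz":-0.1,"wx":0,"wy":0,"wz":0,"gripper":0.2},{"tx":-0.015,"ty":-0.035,"tz":-0.11,"wx":0,"wy":0,"wz":0.1,"gripper":0.2},{"tx":-0.033,"ty":-0.08,"tz":-0.11,"wx":0,"wy":0,"wz":0.2,"gripper":0.2},{"tx":-0.052,"ty":-0.125,"tz":-0.11,"wx":0,"wy":0,"wz":0.2,"gripper":0.2},{"tx":-0.064,"ty":-0.15,"tz":-0.11,"wx":0,"wy":0,"wz":0.2,"gripper":0.2},{"tx":-0.0642,"ty":-0.1529,"tz":-0.11,"wx":0,"wy":0,"wz":0.2,"gripper":0.2},{"tx":-0.0642,"ty":-0.1529,"tz":-0.11,"wx":0,"wy":0,"wz":0.2,"gripper":0.2},{"tx":-0.0642,"ty":-0.1529,"tz":-0.11,"wx":0,"wy":0,"wz":0.2,"gripper":0.2}])

```text
time_s: 32.85
ee_pos: [0.5886, 0.0291, 0.1526]
ee_rot: [[0.999, 0.048, -0.002], [0.048, -0.999, -0.0], [-0.002, 0.0, -1.0]]
wrist_force: [-0.6, -0.3, -1.6]
width: 0.0279
grasp_force: 60.9
```

```bash
python3 - <<'E'
from h import *
go(588.6,29.6,77,92.7); s=r.observe(); print(s["width"],s["grasp_force"],s["wrist_force"])
p=r.get_image("wrist");save(p,"w10.png",scale=1.4)
for d in r.regions_of(p,"lid"): print("lid",round(d["conf"],2),np.round(d["centre"]),np.round(rect(p,d["mask"],s["ee_pos"][2]-.0215),1).tolist())
for n,(x,y) in dict(c=(0,0)).items(): pass
a=np.radians(2.75);c,sn=np.cos(a),np.sin(a);t=s["ee_pos"]
for n,(x,y,z) in dict(c1=(-.036,.049,.005),c2=(-.036,-.049,.005),c3=(.036,-.049,.005),c4=(.036,.049,.005)).items():
  print(n,np.round(1.4*proj(p,[.5886+c*x-sn*y,.0296+sn*x+c*y,t[2]-.0265+z])))
E
```

```text
t 32.85 pos [588.6  29.1 152.6] yaw -87.2 ->d [ 0.2 -0.5 75.6] w [0.   0.13 0.07] q6 82.6
0.02788228813602392 60.86699724197388 [-0.58747994 -0.28008469 -1.58977778]
lid 0.86 [280. 240.] [590.5, 28.9, 72.1, 96.9, 92.7, 17364.0]
lid 0.22 [278. 166.] [637.4, 32.2, 20.7, 90.4, 92.7, 4801.0]
c1 [270. 445.]
c2 [512. 445.]
c3 [528. 274.]
c4 [253. 274.]
```

View pics/w10.png

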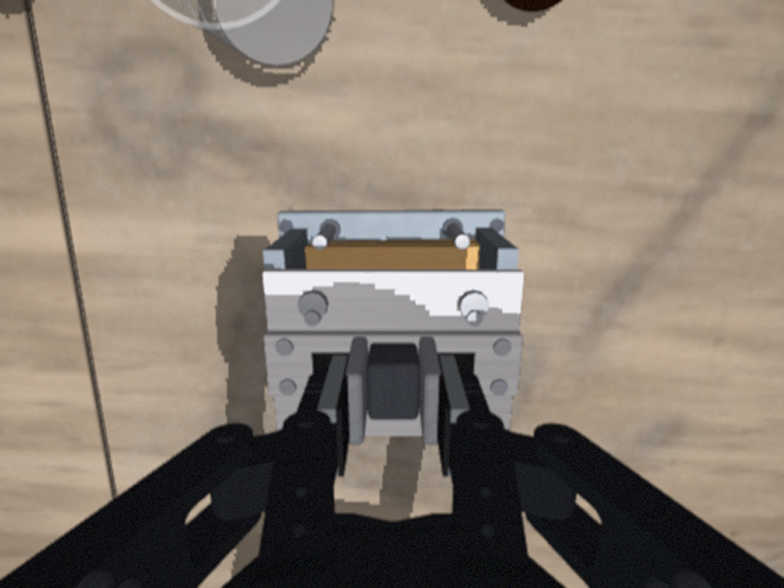

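```bash
python3 - <<'E'
from h import *
from scipy.optimize import least_squares
from scipy.spatial.transform import Rotation as Ro
p=r.get_image("wrist");s=r.observe();t=np.array(s["ee_pos"])
L=np.array([(.036,.049,.005),(.036,-.049,.005),(-.036,.049,.005),(-.036,-.049,.005)])
px=np.array([(264,273),(523,272),(277,437),(511,436)])/1.4
def f(v,full):
  Rm=Ro.from_euler("xyz",[v[4],v[5],v[3]] if full else [0,0,v[3]],degrees=True).as_matrix()
  return np.concatenate([proj(p,v[:3]+Rm@l)-q for l,q in zip(L,px)])
for full in(0,1):
  o=least_squares(f,[.589,.03,t[2]-.0265,2.8]+[0,0]*full,args=(full,),x_scale=[.01,.01,.01,1]+[1,1]*full)
  print(np.round(o.x[:3]*1000,1),np.round(o.x[3:],2),"res px",np.round(o.fun,1),"tcp",np.round(t*1000,1))
E
```

```text
[587.1  28.1 118.2] [2.92] res px [-0.9  0.1  0.9  0.1  1.1 -0.1 -1.  -0.1] tcp [588.7  28.8 152.6]
[586.9  28.1 117.8] [2.91 0.04 1.23] res px [-0.3 -0.3  0.3 -0.3  0.9  0.4 -0.9  0.4] tcp [588.7  28.8 152.6]
```

```bash
python3 - <<'E'
from h import *
p=r.get_image("wrist");s=r.observe()
f=lambda u,v,z:np.round(ray(p,u/1.4,v/1.4,z)*1000,1)[:2]
print("cheek far outer corners",f(264,250,.071),f(517,250,.071),"posts",f(320,242,.051),f(463,242,.051),"base far",f(279,211,.008),f(504,210,.008))
P=np.array([.5886,.0296,0]);a=np.radians(2.8);c,sn=np.cos(a),np.sin(a)
def w(x,y): return np.round(1000*(P+np.array([c*x-sn*y,sn*x+c*y,0])),1)[:2]
print("pred",w(.032,.0625),w(.032,-.0625),w(.0315,.038),w(.0315,-.038),w(.042,.071),w(.042,-.071))
E
```

```text
cheek far outer corners [617.1  92.8] [622.9 -30.6] posts [618.1  68.6] [621.6  -7.3] base far [627.1 100.4] [634.3 -37.9]
pred [617.5  93.6] [623.6 -31.3] [618.2  69.1] [621.9  -6.8] [627.1 102.6] [634.  -39.3]
```

Emit:
play_rows(moves=[{"tx":0.001,"ty":-0.001,"tz":0.01,"wx":0,"wy":0,"wz":0,"gripper":0.2},{"tx":0.001,"ty":-0.001,"tz":0.022,"wx":0,"wy":0,"wz":0,"gripper":0.2},{"tx":0.001,"ty":-0.001,"tz":0.034,"wx":0,"wy":0,"wz":0,"gripper":0.2},{"tx":0.001,"ty":-0.001,"tz":0.044,"wx":0,"wy":0,"wz":0,"gripper":0.2},{"tx":0.001,"ty":-0.001,"tz":0.053,"wx":0,"wy":0,"wz":0,"gripper":0.2},{"tx":0.001,"ty":-0.001,"tz":0.06,"wx":0,"wy":0,"wz":0,"gripper":0.2},{"tx":0.001,"ty":-0.001,"tz":0.064,"wx":0,"wy":0,"wz":0,"gripper":0.2},{"tx":0.001,"ty":-0.001,"tz":0.064,"wx":0,"wy":0,"wz":0,"gripper":0.2}])

```text
time_s: 33.85
ee_pos: [0.5891, 0.0307, 0.0884]
ee_rot: [[0.999, 0.049, -0.002], [0.049, -0.999, 0.0], [-0.002, -0.0, -1.0]]
wrist_force: [0.3, 0.3, -2.3]
width: 0.0285
grasp_force: 60.9
```

Emit:
play_rows(moves=[{"tx":0,"ty":0,"tz":0.002,"wx":0,"wy":0,"wz":0,"gripper":0.2},{"tx":0,"ty":0,"tz":0.004,"wx":0,"wy":0,"wz":0,"gripper":0.2},{"tx":0,"ty":0,"tz":0.005,"wx":0,"wy":0,"wz":0,"gripper":0.2},{"tx":0,"ty":0,"tz":0.005,"wx":0,"wy":0,"wz":0,"gripper":0.2}])

```text
time_s: 34.25
ee_pos: [0.5895, 0.0307, 0.0842]
ee_rot: [[0.999, 0.049, -0.001], [0.049, -0.999, -0.0], [-0.001, -0.0, -1.0]]
wrist_force: [1.4, 0.4, -0.0]
width: 0.0284
grasp_force: 61.4
```

Emit:
play_rows(moves=[{"tx":0,"ty":0,"tz":0.001,"wx":0,"wy":0,"wz":0,"gripper":0.2},{"tx":0,"ty":0,"tz":0.002,"wx":0,"wy":0,"wz":0,"gripper":0.2},{"tx":0,"ty":0,"tz":0.002,"wx":0,"wy":0,"wz":0,"gripper":0.2}])

```text
time_s: 34.55
ee_pos: [0.5897, 0.0307, 0.0839]
ee_rot: [[0.999, 0.049, 0.0], [0.049, -0.999, -0.0], [0.0, 0.0, -1.0]]
wrist_force: [-8.2, 0.1, 23.7]
width: 0.028
grasp_force: 66.0
```

Emit:
play_rows(moves=[{"tx":0,"ty":0,"tz":-0.001,"wx":0,"wy":0,"wz":0,"gripper":0.2},{"tx":0,"ty":0,"tz":-0.001,"wx":0,"wy":0,"wz":0,"gripper":0.2}])

```text
time_s: 34.75
ee_pos: [0.5896, 0.0307, 0.084]
ee_rot: [[0.999, 0.049, -0.0], [0.049, -0.999, -0.0], [-0.0, 0.0, -1.0]]
wrist_force: [-3.6, -0.2, 10.9]
width: 0.0281
grasp_force: 63.7
```

Emit:
play_rows(moves=[{"tx":0,"ty":0,"tz":0,"wx":0,"wy":0,"wz":0,"gripper":0.5},{"tx":0,"ty":0,"tz":0,"wx":0,"wy":0,"wz":0,"gripper":0.6},{"tx":0,"ty":0,"tz":0,"wx":0,"wy":0,"wz":0,"gripper":0.7},{"tx":0,"ty":0,"tz":0,"wx":0,"wy":0,"wz":0,"gripper":0.7},{"tx":0,"ty":0,"tz":0,"wx":0,"wy":0,"wz":0,"gripper":0.7}])

```text
time_s: 35.25
ee_pos: [0.5892, 0.0307, 0.0828]
ee_rot: [[0.999, 0.049, -0.002], [0.049, -0.999, 0.0], [-0.002, -0.0, -1.0]]
wrist_force: [-0.0, 0.5, 0.1]
width: 0.0599
grasp_force: 0.0
```

Emit:
play_rows(moves=[{"tx":0,"ty":0,"tz":-0.01,"wx":0,"wy":0,"wz":0,"gripper":0.7},{"tx":0,"ty":0,"tz":-0.04,"wx":0,"wy":0,"wz":0,"gripper":0.7},{"tx":0,"ty":0,"tz":-0.08,"wx":0,"wy":0,"wz":0,"gripper":0.7},{"tx":0,"ty":0,"tz":-0.12,"wx":0,"wy":0,"wz":0,"gripper":0.7},{"tx":0,"ty":0,"tz":-0.14,"wx":0,"wy":0,"wz":0,"gripper":0.7},{"tx":0,"ty":0,"tz":-0.14,"wx":0,"wy":0,"wz":0,"gripper":0.7}])

```text
time_s: 35.85
ee_pos: [0.5905, 0.0307, 0.2271]
ee_rot: [[0.999, 0.049, 0.004], [0.049, -0.999, -0.0], [0.004, 0.001, -1.0]]
wrist_force: [0.0, -0.7, -0.1]
width: 0.0598
grasp_force: 0.0
```

```bash
python3 - <<'E'
from h import *
p=r.get_image("wrist");q=r.get_image("side")
a=cv2.resize(p["color"][120:280,160:400,::-1],(800,330) ,interpolation=cv2.INTER_CUBIC)
b=cv2.resize(q["color"][165:262,272:350,::-1],(330,268),interpolation=cv2.INTER_CUBIC)
b2=np.zeros((268,800,3),np.uint8);b2[:,:330]=b
cv2.imwrite("pics/fin.png",np.vstack([a,b2]))
for d in r.regions_of(p,"lid"): print("lid",round(d["conf"],2),np.round(d["centre"]),np.round(rect(p,d["mask"],.056),1).tolist())
go(588.6,29.6,150,92.7)
E
```

```text
lid 0.9 [278. 190.] [589.7, 29.9, 72.0, 107.4, 92.7, 7284.0]
lid 0.16 [292. 156.] [594.2, 29.9, 85.4, 131.6, 92.7, 3652.0]
t 36.0 pos [589.2  30.8 222.3] yaw -87.2 ->d [-0.5  1.1 72.3] w [-0.01  0.15  0.09] q6 82.7
```

View pics/fin.png

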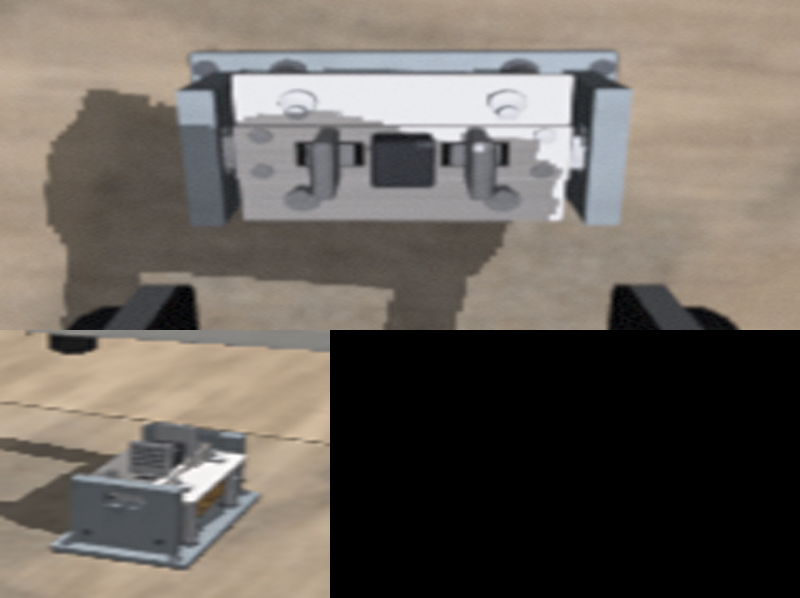

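The last picture shows the lid level between the cheeks. Tabs are spread to their free spacing at (322,165) and (482,165), and both bolts reach into the cheeks at (228,150) and (578,150). Handing in.

```bash
python3 -c "
from station import r
print(r.close_job())"
```

```text
the job is handed in; nothing more can be done
None
```

I stacked all four wooden coupons flat on the press seat and refitted the lid level on the posts with both bolts out in the cheek windows. I left the orange look-alikes, bottle, beaker and jar untouched and handed the job in at about 36 s; no verdict came back.

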